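# Microscope pictures of sawn rock blocks

### The arm

A 7-joint arm with a two-finger parallel gripper is mounted at the origin on the work surface. World frame = base frame: x ahead of the robot, y to its left, z up, the work surface at z = 0. Lengths are in m, angles in rad, forces in N, time in s.
With the tool pointing down it reaches from about 0.4 to 0.85 m from the base axis. Payload 4.5 kg.
Tool frame: the origin (TCP) lies between the finger pads; the fingertips stand r.tip_reach ahead of it and the grasp point (between the pads) lies 3 mm ahead of it (r.tip_reach is the distance from the TCP to the fingertips, in m); z points along the fingers, y is the line along which they close (so a half turn about z gives the same grasp; the last joint's range is limited). The gripper opens to 88 mm and grips with 3 to 60 N. Pads are 18 mm wide; open, the fingers measure 123 mm over their backs; the gripper's body (75 mm by 187 mm) begins 45 mm behind the grasp point.
Start: joints at [1.316, 0.689, -0.195, 1.565, 0.157, 0.902, -0.215], TCP at [0.178, -0.599, 0.261] pointing down, gripper open.
Joint ranges: [-3.01, 3.01], [-0.46, 2.08], [-1.47, 1.51], [0.13, 2.56], [-1, 4.14], [0.04, 2.09], [-2.66, 2.66]. Speed limits (rad/s): [2.57, 2.57, 3.14, 3.14, 3.14, 3.14, 3.14].

### API

Orientations are given as a unit quaternion [x, y, z, w].
In Python, from plant import r gives the robot as it stands.
- The arm moves only by the tool step_arm, never from a script. Its argument "motion" is a list of rows, each an object with "dp": the shift along the tool's x, y, z in mm, a list of three; "twist": the turn, a rotation vector about the tool's x, y, z in rad, a list of three; "hand": the opening, from -1 (shut) to 1 (fully open). In form: [{"dp": [dx, dy, dz], "twist": [rx, ry, rz], "hand": hand}, ...]. A call has 1 to 5 rows; each row is the pose to reach, as a shift and turn from the pose commanded when the call began, along the tool's axes at that moment; what a row does not reach only later rows make up. A row lasts 1/8 s, in which the tool goes at most 62.5 mm and 10.7 degrees, less where a joint would pass 70% of its speed; a pose out of reach is approached as far as the arm can. A call with a gripper value outside its range is refused whole. The fingers move at their own pace and stop on an object; "force" is the grip in N (left out, the last holds). Time passes only in rows, so rows that repeat a pose let the fingers close. It gives the time, the measured TCP pose, the force, the opening and the grip force at its end, in the units of the state.
- r.get_state(): the state, without advancing time (a new reading comes with each control period).
- r.snapshot(name): name is "scene" or "side" or "wrist"; returns a dict with "pixels" (480x640x3 uint8, red, green, blue), "depth" (480x640 float32, m along the optical axis (not along the pixel's ray), 0 where there is no reading), "fx", "fy", "cx", "cy" (pixels), "D" ([k1, k2, p1, p2, k3] as OpenCV has them; the pictures are not rectified), "xyz" and "orientation" of the camera in the world; the wrist camera has in their place "mount" (4x4, takes a point from camera to tool coordinates, whose origin is the TCP and whose axes are the flange's). Camera axes: x right, y down, z forward; pixel columns grow to the right and rows downward; lengths in m; the calibration is good to about 2 mm. A picture is of the moment at which its call begins: read the wrist's pose just before it.
- r.finish_job(): hands the job in; it is judged then, once.
Trained networks look in the newest picture that a camera, given by its name, has taken for a name from the list of things; names that differ only in an ending like _2 or _b are one class to them, and where a whole thing is asked for, a point or a joint stands for the part that bears it (a point fixed in the world has none). Each returns a list of dicts, best first, with "score" (0 to 1); they miss things now and then, are a little off and sometimes report something else, mostly with a low value. They report only what shows in the picture. A call takes as long as a camera call. They do not tell look-alikes from the thing itself.
- r.search_frame(camera, thing): "at" ([x, y, z] in m, in the coordinates of the camera as it stood for that picture, good to about 4 mm: the middle of the surface that is visible of it).
The state is a dict: "clock": time; "q": joint angles; "qd": joint speeds; "joint_torque": joint torques, N m; "tool_pos": TCP position; "eef_rot": TCP orientation; "contact_force": force on the tool from outside, world axes, zero at the start; "moment": the same for the moment, N m; "opening": opening from 0.0 (shut) to 1.0 (fully open); "finger_force": force on a finger pad.
Only numpy, scipy, OpenCV 4.12 (cv2) and the standard library are available. Lean on these libraries where they do the work, as an engineer would, in place of code of your own. Each camera call takes 0.05 s, during which the arm holds its last target. There are 200 camera calls.

### The job

Photograph the two or three sawn rock blocks with the digital microscope: click its light selector to the white dot and let go, then hold each block's sawn end (beside the paint dab) to the lens, square, in focus and still for a second, in log order - dark basalt, red sandstone, pale limestone, leaving out any that is missing; then click the selector to the blue dot and do the same, in the same order, with each block's rough crust end. Finish with every block standing upright in the blue tray, and the selector clicked back to the black dot after the last picture. Do not bump the microscope or shift the other things on the bench.

Things in the scene. Friction and masses are not known exactly. Their poses are not given: they have to be found in the camera images.
- dial (a joint): light selector angle, rad, growing clockwise seen from above. Four detented positions 40 deg apart: 0 = black dot (off), 0.698 = white dot (ring light), 1.396 = blue dot (raking light), 2.094 = red dot (through-the-lens light, not used here). Sprung notches (0.06 N m) pull it into the nearest position when let go; stops 0.25 rad past the first and last
- dial_grip (a point): on the selector's axis, at the top of its black bar grip, 95 mm above the bench. The bar is 46 mm long (along this point's x), 12 mm wide (y) and 26 mm high, and stands on a round skirt 50 mm across whose top is 25 mm below this point; grip the bar across its 12 mm width. x points to the pointer end (white line); z up is the turning axis
- lightbox: grey light unit, 125 (x) x 140 (y) x 55 mm, fixed to the bench, carrying the selector in the middle of its top; origin under its centre. Coloured dots lie 42 mm from the selector axis at +60 (black), +20 (white), -20 (blue) and -60 deg (red) about z from this body's x, which points away from the robot
- focus (a point): the focus point of the digital microscope, in empty air on the lens axis, 40 mm out from the lens rim and 125 mm above the bench, straight above the white cross on the black disc of the stand's foot; x points out of the lens (away from the microscope), level; z up
- head: microscope head: level white barrel 33 to 43 mm thick, about 110 mm long, axis 125 mm above the bench; lens rim 40 mm behind the focus point. Fixed; origin on the bench under the axis, 30 mm behind the focus point; x out of the lens, z up
- scope: microscope stand, fixed; same origin and axes as body head. Foot 210 (x) x 120 (y) x 12 mm, reaching from x = -135 to +75 mm; steel column 16 mm thick, 192 mm high, at x = -85, y = -43 mm
- tray_in (a point): centre of the inner floor of the blue specimen tray (outside 150 x 280 mm, walls 4 mm thick and 15 mm high, floor 4 mm thick), fixed; x across its 150 mm, y along its 280 mm, z up
- basalt: dark grey basalt block, 54 (x) x 42 (y) x 34 (z) mm, about 200 g, standing upright on the bench; origin under its centre. +x end: smooth sawn face, with a white paint dab on the top beside it; -x end: rough brown weathering crust. Grip it across its 42 mm width (y) so that both ends stay in sight. May be absent
- basalt_sawn (a point): middle of the block's sawn end face (27 mm along +x, 17 mm above its underside); axes as the block
- basalt_crust (a point): middle of the block's crust end face (27 mm along -x, 17 mm above its underside); axes as the block
- sandstone: brick-red sandstone block, 54 (x) x 42 (y) x 34 (z) mm, about 200 g, standing upright on the bench; origin under its centre. +x end: smooth sawn face, with a white paint dab on the top beside it; -x end: rough brown weathering crust. Grip it across its 42 mm width (y) so that both ends stay in sight. May be absent
- sandstone_sawn (a point): middle of the block's sawn end face (27 mm along +x, 17 mm above its underside); axes as the block
- sandstone_crust (a point): middle of the block's crust end face (27 mm along -x, 17 mm above its underside); axes as the block
- limestone: pale cream limestone block, 54 (x) x 42 (y) x 34 (z) mm, about 200 g, standing upright on the bench; origin under its centre. +x end: smooth sawn face, with a white paint dab on the top beside it; -x end: rough brown weathering crust. Grip it across its 42 mm width (y) so that both ends stay in sight. May be absent
- limestone_sawn (a point): middle of the block's sawn end face (27 mm along +x, 17 mm above its underside); axes as the block
- limestone_crust (a point): middle of the block's crust end face (27 mm along -x, 17 mm above its underside); axes as the block
- jar: small lidded specimen jar, 44 mm across, 75 mm high, white cap; bystander; origin under its centre
- vial: vial, 28 mm across, 60 mm high, black cap; bystander; origin under its centre
- loupe: small steel hand lens, 28 mm round, 16 mm high, with a flat tail; about 65 mm long; bystander; origin under the lens
- brush: red-handled dusting brush, 170 mm long, lying; bystander; origin under its middle
- hammer: blue-handled geologist's hammer, 270 mm long, lying; bystander; origin under its middle
- scale: black and white photo scale bar, 100 x 18 x 6 mm, lying flat; bystander; origin under its centre
- dish: shallow glass dish, 84 mm across, 16 mm high; bystander; origin under its centre
Not all that is in view belongs to the job. What is shaped like the limestone but purple or turquoise is not meant.

How it is judged:
On the way, in this order (a step that is already met when the one before it is completed fails the run):
1. the selector is clicked to the white dot (ring light) and let go (value of joint dial between 0.558 and 0.838 rad and contact force between lightbox and the fingers below 0.2 N), for 0.2 s.
2. the basalt block's sawn end is at the lens: its middle within 12 mm of the focus point, square within 0.2 rad, still (under 15 mm/s) for 0.5 s (distance between basalt_sawn and focus below 0.012 m and angle between the x axis of basalt and the x axis of focus, either way round below 0.2 rad and x of basalt in the frame of focus above 0.005 m and linear speed of basalt below 0.015 m/s), for 0.5 s.
3. the sandstone block's sawn end is at the lens: its middle within 12 mm of the focus point, square within 0.2 rad, still (under 15 mm/s) for 0.5 s (distance between sandstone_sawn and focus below 0.012 m and angle between the x axis of sandstone and the x axis of focus, either way round below 0.2 rad and x of sandstone in the frame of focus above 0.005 m and linear speed of sandstone below 0.015 m/s), for 0.5 s.
4. the limestone block's sawn end is at the lens: its middle within 12 mm of the focus point, square within 0.2 rad, still (under 15 mm/s) for 0.5 s (distance between limestone_sawn and focus below 0.012 m and angle between the x axis of limestone and the x axis of focus, either way round below 0.2 rad and x of limestone in the frame of focus above 0.005 m and linear speed of limestone below 0.015 m/s), for 0.5 s.
5. the selector is clicked to the blue dot (raking light) and let go (value of joint dial between 1.256 and 1.536 rad and contact force between lightbox and the fingers below 0.2 N), for 0.2 s.
6. the basalt block's crust end is at the lens: its middle within 12 mm of the focus point, square within 0.2 rad, still (under 15 mm/s) for 0.5 s (distance between basalt_crust and focus below 0.012 m and angle between the x axis of basalt and the x axis of focus, either way round below 0.2 rad and x of basalt in the frame of focus above 0.005 m and linear speed of basalt below 0.015 m/s), for 0.5 s.
7. the sandstone block's crust end is at the lens: its middle within 12 mm of the focus point, square within 0.2 rad, still (under 15 mm/s) for 0.5 s (distance between sandstone_crust and focus below 0.012 m and angle between the x axis of sandstone and the x axis of focus, either way round below 0.2 rad and x of sandstone in the frame of focus above 0.005 m and linear speed of sandstone below 0.015 m/s), for 0.5 s.
8. the limestone block's crust end is at the lens: its middle within 12 mm of the focus point, square within 0.2 rad, still (under 15 mm/s) for 0.5 s (distance between limestone_crust and focus below 0.012 m and angle between the x axis of limestone and the x axis of focus, either way round below 0.2 rad and x of limestone in the frame of focus above 0.005 m and linear speed of limestone below 0.015 m/s), for 0.5 s.
9. the selector is clicked back to the black dot (off) and let go (value of joint dial between -0.14 and 0.14 rad and contact force between lightbox and the fingers below 0.2 N), for 0.2 s.
At the end, for the whole second after the job is handed in: Every block present stands upright (within 0.15 rad) and at rest on the floor of the blue tray, its centre at least 15 mm inside the tray's outer edges; the selector rests at the black dot (within 0.14 rad) (value of joint dial between -0.14 and 0.14 rad and x of basalt in the frame of tray_in between -0.06 and 0.06 m and y of basalt in the frame of tray_in between -0.125 and 0.125 m and z of basalt in the frame of tray_in between -0.006 and 0.006 m and angle between each of basalt, sandstone, limestone's own z axis and vertical below 0.15 rad and linear speed of each of basalt, sandstone, limestone below 0.02 m/s and x of sandstone in the frame of tray_in between -0.06 and 0.06 m and y of sandstone in the frame of tray_in between -0.125 and 0.125 m and z of sandstone in the frame of tray_in between -0.006 and 0.006 m and x of limestone in the frame of tray_in between -0.06 and 0.06 m and y of limestone in the frame of tray_in between -0.125 and 0.125 m and z of limestone in the frame of tray_in between -0.006 and 0.006 m); the robot touches nothing.
It fails at once if a bystander (jar, vial, loupe, brush, hammer, scale bar or dish) is pushed more than 30 mm from its place (distance of any of jar, vial, loupe, brush, hammer, scale, dish from where it was at the start of the episode above 0.03 m).
It fails at once if the microscope head is bumped (over 6 N) by the robot or by a block (contact force between head and the arm above 6 N or contact force between head and the fingers above 6 N or contact force between head and basalt above 6 N or contact force between head and sandstone above 6 N or contact force between head and limestone above 6 N).
Of basalt, sandstone, limestone only 2 to 3 are there at a start; the rules pass over those that are not, and their reading is None.
At some moment in a run one of basalt, sandstone, limestone may be knocked a few centimetres aside while the robot is not near it.
It also fails if it takes over 210 s, if anything falls off the work surface, if the arm or the gripper's body presses on something with over 40 N, if the wrist force passes 120 N, or if a joint passes its speed limit or range.

## Working session

There is one attempt and no reset: what is moved stays moved. The work goes in short steps, Python scripts to look and compute and a tool call to move; the robot and the scene stay as the last step left them, time stands still between calls to the robot, and variables do not carry over. Pictures are saved under pics/ and viewed, at most 14 in all, crops included, and the job is handed in when it is done.

Besides the shell and the picture viewer there is one more tool, called after ">>>" by a JSON object that holds its "api" and its "payload". step_arm: Moves the arm, as the interface text tells. Its arguments: {"type":"object","properties":{"motion":{"type":"array"},"force":{"type":"number"}},"required":["motion"]}

```bash
ls; mkdir -p pics; cat > h.py <<'E'
import numpy as np, cv2
from scipy.spatial.transform import Rotation as R
from plant import r
def campose(s,st=None):
    if 'mount' in s:
        M=np.array(s['mount']); T=np.eye(4); T[:3,:3]=R.from_quat(st['eef_rot']).as_matrix(); T[:3,3]=st['tool_pos']
        return T@M
    T=np.eye(4); T[:3,:3]=R.from_quat(s['orientation']).as_matrix() if np.size(s['orientation'])==4 else np.array(s['orientation']); T[:3,3]=s['xyz']; return T
def snap(n,f=None):
    st=r.get_state(); s=r.snapshot(n); s['T']=campose(s,st)
    if f: cv2.imwrite(f'pics/{f}.png',s['pixels'][:,:,::-1])
    return s
def K(s): return np.array([[s['fx'],0,s['cx']],[0,s['fy'],s['cy']],[0,0,1.]])
def w(s,p): return s['T'][:3,:3]@np.array(p)+s['T'][:3,3]
def proj(s,P):
    Ti=np.linalg.inv(s['T']); c=Ti[:3,:3]@np.array(P)+Ti[:3,3]
    return cv2.projectPoints(c.reshape(1,1,3),np.zeros(3),np.zeros(3),K(s),np.array(s['D']))[0].ravel()
def cloud(s):
    v,u=np.mgrid[0:480,0:640]; uv=np.stack([u,v],-1).reshape(-1,1,2).astype(float)
    n=cv2.undistortPoints(uv,K(s),np.array(s['D'])).reshape(480,640,2); d=s['depth'][...,None]
    c=np.concatenate([n*d,d],-1); return c@s['T'][:3,:3].T+s['T'][:3,3]
E
python3 - <<'E'
from h import *
np.set_printoptions(precision=3,suppress=True)
print(r.get_state(),r.tip_reach)
for n in ['scene','side']:
    s=snap(n,n+'0'); print(n,s['T'])
    for t in ['dial_grip','lightbox','head','scope','tray_in','basalt','sandstone','limestone','jar','vial','loupe','brush','hammer','scale','dish']:
        try:
            for d in r.search_frame(n,t)[:3]: 
                P=w(s,d['at']); print(t,round(d['score'],2),P,proj(s,P).round())
        except Exception as e: print(t,e)
E
```

```text
pics
{'clock': 0.0, 'q': array([ 1.316,  0.69 , -0.194,  1.566,  0.157,  0.902, -0.215]), 'qd': array([-0.001, -0.001, -0.001,  0.   , -0.002, -0.002,  0.   ]), 'joint_torque': array([ -0.   , -52.755,  -1.267, -15.342,  -0.053,   0.006,   0.   ]), 'tool_pos': array([ 0.178, -0.599,  0.26 ]), 'eef_rot': array([ 0.99 ,  0.144, -0.   , -0.001]), 'contact_force': array([-0.249, -0.104, -0.147]), 'moment': array([-0.007, -0.009,  0.023]), 'finger_force': 0.0, 'opening': 1.0032595255243095} 0.022
scene [[-0.78   0.409 -0.473  1.057]
 [ 0.625  0.506 -0.594  0.685]
 [-0.003 -0.759 -0.651  0.844]
 [ 0.     0.     0.     1.   ]]
dial_grip 0.66 [ 0.418 -0.328  0.074] [278. 183.]
dial_grip 0.58 [ 0.69  -0.068  0.011] [247. 291.]
lightbox 0.8 [ 0.436 -0.306  0.052] [277. 195.]
head 0.75 [ 0.716 -0.072  0.136] [230. 255.]
head 0.62 [0.446 0.269 0.034] [423. 319.]
scope 0.9 [ 0.69  -0.068  0.008] [247. 292.]
scope 0.53 [0.573 0.031 0.004] [311. 294.]
tray_in 0.76 [0.614 0.225 0.006] [352. 354.]
tray_in 0.54 [0.433 0.448 0.02 ] [492. 372.]
basalt 0.81 [0.443 0.012 0.032] [348. 258.]
basalt 0.63 [ 0
[... 1409 characters left out ...]
48 0.112 0.031] [293. 248.]
sandstone 0.54 [0.44 0.24 0.03] [286. 225.]
sandstone 0.51 [0.609 0.19  0.005] [341. 235.]
limestone 0.72 [0.309 0.361 0.034] [243. 208.]
limestone 0.68 [ 0.69  -0.094  0.009] [394. 291.]
limestone 0.67 [0.355 0.149 0.033] [261. 244.]
vial 0.61 [ 0.458 -0.448  0.044] [336. 414.]
vial 0.22 [0.439 0.241 0.028] [286. 225.]
loupe 0.37 [ 0.434 -0.129  0.01 ] [300. 311.]
brush 0.69 [0.426 0.424 0.017] [276. 200.]
brush 0.26 [0.449 0.116 0.036] [294. 246.]
hammer 0.7 [ 0.61  -0.44   0.021] [409. 405.]
hammer 0.7 [0.611 0.192 0.004] [342. 235.]
scale 0.79 [ 0.434 -0.129  0.008] [300. 312.]
dish 0.58 [0.598 0.504 0.011] [321. 187.]
dish 0.45 [0.568 0.023 0.006] [340. 269.]
```

View pics/scene0.png

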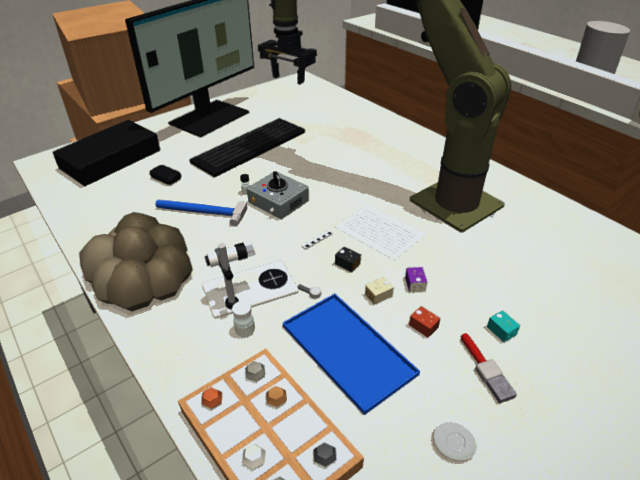

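View pics/side0.png

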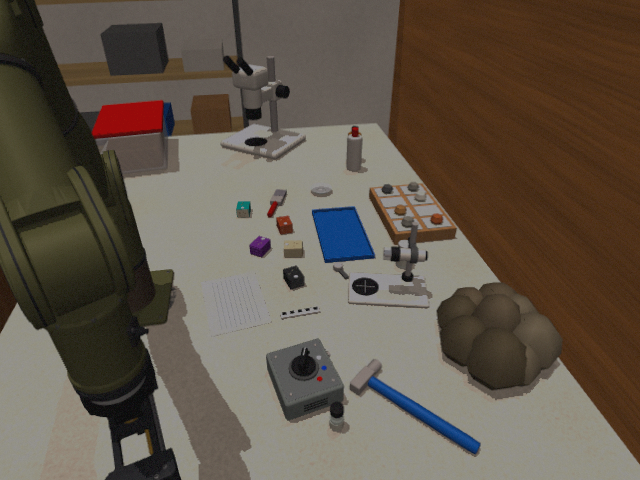

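The scene shows basalt (347,258), limestone (378,290) and sandstone (424,320). The purple (416,278) and turquoise (503,325) blocks are look-alikes and not meant. The lens points at the black disc (273,278), toward the robot, and the selector is at (278,183). Next I measure from depth.

```bash
cat >> h.py <<'E'
def fitmask(P,m,zlo,zhi):
    q=P[m&(P[...,2]>zlo)&(P[...,2]<zhi)]
    rc=cv2.minAreaRect((q[:,:2]*1000).astype(np.float32)); return len(q),np.round(rc[0],1),np.round(rc[1],1),round(rc[2],1),q[:,2].mean().round(4)
E
python3 - <<'E'
from h import *
np.set_printoptions(precision=3,suppress=True)
print([x for x in dir(r) if x[0]!='_'])
ims=[]
for n,boxes in [('scene',dict(bas=(330,242,368,276),lim=(360,272,398,308),san=(404,300,446,340),tray=(275,285,425,415),disc=(255,258,295,298),dial=(240,165,315,222))),('side',dict(bas=(278,262,310,292),lim=(280,236,308,262),san=(272,214,298,238),tray=(305,200,380,268),disc=(348,272,385,300),dial=(262,335,345,420)))]:
    s=snap(n); P=cloud(s); px=s['pixels']; hsv=cv2.cvtColor(px,cv2.COLOR_RGB2HSV)
    for k,(a,b,c,d) in boxes.items():
        m=np.zeros((480,640),bool); m[b:d,a:c]=1; m&=s['depth']>0
        Z=P[...,2]
        if k in('bas','lim','san'):
            print(n,k,'top',fitmask(P,m,.029,.042), 'zrange',np.percentile(Z[m],[2,50,98]))
            mm=m&(Z>.029)&(Z<.045); br=px.min(-1).astype(int); q=mm&(br>(225 if k=='lim' else 150)); print('   dab',q.sum(),P[q].mean(0) if q.any() else None)
        if k=='tray': 
            mm=m&(hsv[...,0]>100)&(hsv[...,0]<125)&(hsv[...,1]>150); print(n,k,fitmask(P,mm,-.01,.03),fitmask(P,mm,.012,.025))
        if k=='disc': 
            mm=m&(px.max(-1)<60); print(n,k,fitmask(P,mm,.005,.02))
        if k=='dial': print(n,'box',fitmask(P,m,.05,.06),'bar',fitmask(P,m,.085,.1),'skirt',fitmask(P,m,.066,.074))
    if n=='scene':
        for (a,b,c,d) in [(230,155,330,230),(325,235,455,345)]: ims.append(cv2.resize(px[b:d,a:c],(780,int(780*(d-b)/(c-a))) if a>300 else (400,300),interpolation=cv2.INTER_CUBIC))
    # head barrel top points
    hb=(200,235,262,275) if n=='scene' else (380,240,432,268)
    m=np.zeros((480,640),bool); m[hb[1]:hb[3],hb[0]:hb[2]]=1
    print('barrel',fitmask(P,m&(s['depth']>0),.125,.15))
cv2.imwrite('pics/crop1.png',cv2.resize(ims[1],(650,550))[:,:,::-1]); cv2.imwrite('pics/crop2.png',ims[0][:,:,::-1])
E
```

```text
['Unreachable', 'finish_job', 'get_state', 'search_frame', 'snapshot', 'tip_reach']
scene bas top (261, array([435.7,   3.8]), array([45.5, 58. ]), 9.5, np.float64(0.0335)) zrange [-0.003  0.001  0.036]
   dab 10 [ 0.439 -0.016  0.035]
scene lim top (323, array([450.3, 133.8]), array([42.8, 58. ]), 84.0, np.float64(0.0333)) zrange [-0.003  0.001  0.035]
   dab 0 None
scene san top (390, array([437.7, 266.8]), array([45.7, 56. ]), 6.0, np.float64(0.0343)) zrange [-0.003  0.002  0.037]
   dab 26 [0.432 0.253 0.034]
scene tray (7709, array([613. , 208.9]), array([281.9, 151.3]), 88.7, np.float64(0.0052)) (628, array([613.2, 209.6]), array([280.5, 151.3]), 88.8, np.float64(0.0145))
scene disc (350, array([619.4, -64.7]), array([67.4, 66.6]), 36.5, np.float64(0.0122))
scene box (935, array([ 420. , -362.9]), array([126.9, 198.9]), 11.3, np.float64(0.0552)) bar (53, array([ 414.2, -336.1]), array([45.9, 12.3]), 70.3, np.float64(0.0926)) skirt (100, array([ 415.6, -334. ]), array([47.5, 47.2]), 60.3, np.float64(0.0697))
barrel (644, array([710.9, -76.8]), array([105.6,  89.5]), 13.5, np.flo
[... 302 characters left out ...]
ay([436.2, 262.1]), array([41.8, 57.5]), 7.7, np.float64(0.0333)) zrange [-0.003  0.001  0.036]
   dab 0 None
side tray (2452, array([609.4, 206.6]), array([289.1, 148.2]), 88.7, np.float64(0.0047)) (152, array([609.2, 201.8]), array([278.7, 148.3]), 88.6, np.float64(0.014))
side disc (321, array([616.7, -65.5]), array([65.7, 67.1]), 74.6, np.float64(0.0123))
side box (2864, array([ 417.3, -368.1]), array([124.8, 195. ]), 11.7, np.float64(0.0547)) bar (125, array([ 412.1, -341.4]), array([46.6, 12.3]), 73.3, np.float64(0.0927)) skirt (259, array([ 411.5, -342.6]), array([46.7, 48.7]), 71.2, np.float64(0.0687))
barrel (532, array([706.5, -93.1]), array([99.6, 83.3]), 23.2, np.float64(0.1364))
```

View pics/crop1.png

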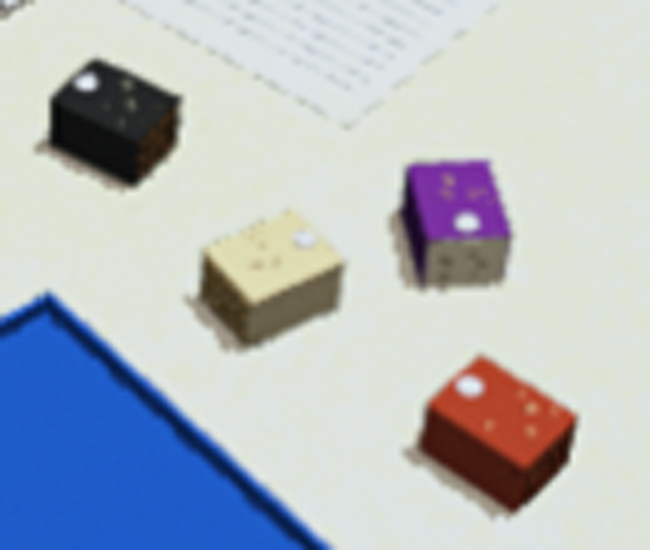

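View pics/crop2.png

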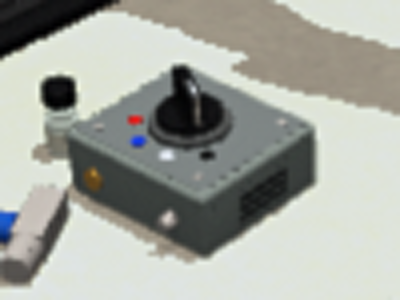

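The crops show every dab: basalt's sawn end faces −y, limestone's faces −x, and sandstone's faces −y. The selector pointer is at the black dot, about 72°. Next I get the lens axis from the foot edges and plan the first moves.

```bash
cat >> h.py <<'E'
def yawof(st): 
    x=R.from_quat(st['eef_rot']).as_matrix()[:,0]; return np.degrees(np.arctan2(x[1],x[0]))
def Rd(y): return R.from_euler('z',y,degrees=True)*R.from_euler('x',np.pi)
def plan(wps,T=None):
    "wps: (x,y,z mm, tool yaw deg). yaw taken unwrapped, direction of turn as given"
    st=r.get_state(); p=np.array(st['tool_pos'])*1000; Rc=R.from_quat(st['eef_rot']); y=yawof(st)
    print('at',p.round(1),'yaw',round(y,1),'q',st['q'].round(2),'t',round(st['clock'],1))
    first=True
    for x in wps:
        x=list(x); tgt=np.array(x[:3],float); 
        dy=x[3]-y
        if first: dy=(dy+180)%360-180
        n=max(int(np.ceil(np.linalg.norm(tgt-p)/290)),int(np.ceil(abs(dy)/50)),1)
        p0=p.copy(); y0=y
        for i in range(1,n+1):
            pt=p0+(tgt-p0)*i/n; yt=y0+dy*i/n; Rt=Rd(yt)
            dp=Rc.inv().apply(pt-p); tw=(Rc.inv()*Rt).as_rotvec()
            rows=max(np.ceil(np.linalg.norm(dp)/60),np.ceil(np.degrees(np.linalg.norm(tw))/10.4),1)
            print('->',pt.round(0),round(yt,1),'dp',dp.round(1).tolist(),'tw',(tw.round(3)+0.).tolist(),'rows',int(rows)); p=pt;y=yt;Rc=Rt
        first=False; y=x[3] if not first else y
E
python3 - <<'E'
from h import *
for n,b in [('scene',(195,255,305,320)),('side',(340,268,432,310))]:
    s=snap(n); P=cloud(s); px=s['pixels']
    m=np.zeros((480,640),bool); m[b[1]:b[3],b[0]:b[2]]=1; m&=s['depth']>0
    print(n,'foot',fitmask(P,m,.0085,.0155))
    q=P[m&(P[...,2]>.0085)&(P[...,2]<.0155)][:,:2]; 
    # barrel axis: top points of head
    hb=(200,230,265,275) if n=='scene' else (375,236,432,268)
    m=np.zeros((480,640),bool); m[hb[1]:hb[3],hb[0]:hb[2]]=1; m&=s['depth']>0
    t=P[m&(P[...,2]>.138)&(P[...,2]<.15)]; c=t[:,:2].mean(0); u=np.linalg.svd(t[:,:2]-c)[2][0]; print('barrel ridge',c,np.degrees(np.arctan2(u[1],u[0])),len(t))
    bx=(240,165,312,222) if n=='scene' else (262,335,345,420)
    m=np.zeros((480,640),bool); m[bx[1]:bx[3],bx[0]:bx[2]]=1; m&=s['depth']>0
    q=m&(P[...,2]>.051)&(P[...,2]<.059); q=q&(np.hypot(P[...,0]-.42,P[...,1]+.34)<.1); 
    k=cv2.morphologyEx(q.astype(np.uint8),cv2.MORPH_OPEN,np.ones((7,7))); print('box',fitmask(P,k>0,.05,.06))
plan([(300,-480,260,60),(413,-339,140,71.7),(413,-339,96,71.7)])
E
```

```text
scene foot (2580, array([682.2, -37.6]), array([201.2, 223.4]), 75.1, np.float64(0.0116))
barrel ridge [ 0.71109009 -0.07873932] -5.437477515180084 278
box (489, array([ 434.7, -316.1]), array([100.4, 140.9]), 39.9, np.float64(0.0553))
side foot (2186, array([664.7, -73.2]), array([135.8, 235.5]), 75.0, np.float64(0.0115))
barrel ridge [ 0.70888853 -0.08908959] 171.34269261896196 249
box (2267, array([ 411.7, -340.7]), array([122.4, 138.6]), 11.6, np.float64(0.0547))
at [ 178.  -599.1  260.7] yaw 16.6 q [ 1.32  0.69 -0.19  1.57  0.16  0.9  -0.22] t 1.8
-> [ 300. -480.  260.] 60.0 dp [150.8, -79.4, 0.7] tw [0.0, 0.0, -0.758] rows 5
-> [ 413. -339.  140.] 71.7 dp [178.6, 27.4, 120.0] tw [0.0, 0.0, -0.204] rows 4
-> [ 413. -339.   96.] 71.7 dp [0.0, -0.0, 44.0] tw [0.0, 0.0, 0.0] rows 1
```

>>> {"api": "step_arm", "payload": {"motion": [{"dp":[30,-16,0],"twist":[0,0,-0.15],"hand":1},{"dp":[60,-32,0],"twist":[0,0,-0.3],"hand":1},{"dp":[90,-48,0],"twist":[0,0,-0.45],"hand":1},{"dp":[120,-64,0],"twist":[0,0,-0.6],"hand":1},{"dp":[151,-79,1],"twist":[0,0,-0.758],"hand":1}]}}

```text
clock: 2.42
tool_pos: [0.3009, -0.4797, 0.2599]
eef_rot: [0.865, 0.502, -0.0, 0.0]
contact_force: [0.6, -0.5, 0.3]
opening: 0.999
finger_force: 0.0
```

>>> {"api": "step_arm", "payload": {"motion": [{"dp":[45,7,0],"twist":[0,0,-0.05],"hand":0.6},{"dp":[90,14,0],"twist":[0,0,-0.1],"hand":0.3},{"dp":[135,21,20],"twist":[0,0,-0.15],"hand":0},{"dp":[179,27,50],"twist":[0,0,-0.204],"hand":0},{"dp":[179,27,60],"twist":[0,0,-0.204],"hand":0}]}}

```text
clock: 3.05
tool_pos: [0.4156, -0.3348, 0.1987]
eef_rot: [0.808, 0.589, 0.001, -0.001]
contact_force: [-0.9, -1.6, -0.3]
opening: 0.503
finger_force: 0.0
```

```bash
python3 - <<'E'
from h import *
s=snap('wrist','w1'); P=cloud(s)
for lo,hi in [(.05,.06),(.088,.1),(.066,.074)]:
    m=(s['depth']>0)&(np.hypot(P[...,0]-.413,P[...,1]+.34)<.1); print(fitmask(P,m,lo,hi))
for n in ['dial_grip','lightbox']:
    for d in r.search_frame('wrist',n)[:2]: print(n,d['score'],w(s,d['at']))
print(r.get_state()['opening'])
plan([(413,-339,96,71.7)])
E
```

```text
(19551, array([ 412.2, -340.6]), array([124.2, 138.9]), 11.9, np.float64(0.0561))
(1051, array([ 413.2, -340.1]), array([46. , 11.6]), 71.8, np.float64(0.0952))
(2140, array([ 413.1, -340.5]), array([48.4, 48.5]), 70.4, np.float64(0.0706))
dial_grip 0.81 [ 0.41229243 -0.33761327  0.07147101]
lightbox 0.75 [ 0.41578124 -0.32740091  0.05711183]
0.5007393850891143
at [ 412.3 -339.9  199.5] yaw 71.6 q [ 0.84  0.68 -0.39  1.89  0.41  0.65 -0.13] t 3.2
-> [ 413. -339.   96.] 71.7 dp [1.2, 0.4, 103.5] tw [-0.001, 0.001, -0.002] rows 2
```

View pics/w1.png

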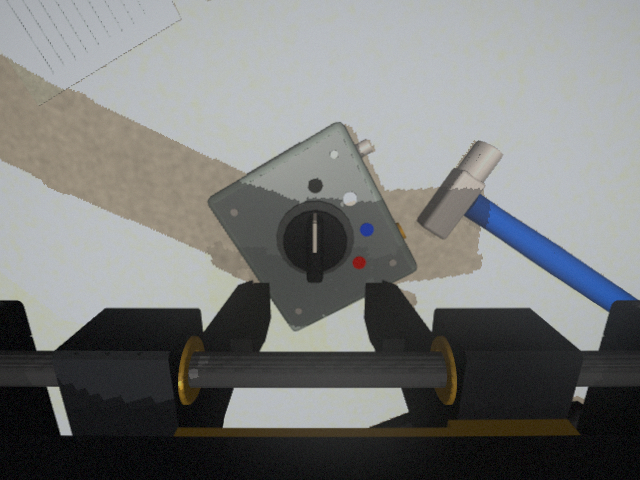

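The wrist view shows the selector bar at (314,240), pointing to the black dot at (315,186). Its measured centre is (413.1, −340.3), matching the other cameras. Descending, gripping and turning it.

>>> {"api": "step_arm", "payload": {"motion": [{"dp":[0,1,50],"twist":[0,0,0],"hand":0},{"dp":[0,1,85],"twist":[0,0,0],"hand":0},{"dp":[0,1,102],"twist":[0,0,0],"hand":0},{"dp":[0,1,102],"twist":[0,0,0],"hand":0},{"dp":[0,1,102],"twist":[0,0,0],"hand":-0.8}], "force": 12}}

```text
clock: 3.82
tool_pos: [0.4143, -0.3406, 0.0989]
eef_rot: [0.811, 0.585, 0.0, 0.001]
contact_force: [0.9, 0.5, 0.5]
opening: 0.411
finger_force: 0.0
```

>>> {"api": "step_arm", "payload": {"motion": [{"dp":[0,0,0],"twist":[0,0,0],"hand":-1},{"dp":[0,0,0],"twist":[0,0,0],"hand":-1},{"dp":[0,0,0],"twist":[0,0,0],"hand":-1},{"dp":[0,0,0],"twist":[0,0,0],"hand":-1},{"dp":[0,0,0],"twist":[0,0,0],"hand":-1}]}}

```text
clock: 4.45
tool_pos: [0.4124, -0.339, 0.0982]
eef_rot: [0.811, 0.585, -0.001, -0.001]
contact_force: [-3.8, 1.8, 5.7]
opening: 0.13
finger_force: 12.0
```

>>> {"api": "step_arm", "payload": {"motion": [{"dp":[0,0,0],"twist":[0,0,0.14],"hand":-1},{"dp":[0,0,0],"twist":[0,0,0.28],"hand":-1},{"dp":[0,0,0],"twist":[0,0,0.42],"hand":-1},{"dp":[0,0,0],"twist":[0,0,0.56],"hand":-1},{"dp":[0,0,0],"twist":[0,0,0.7],"hand":-1}]}}

```text
clock: 5.08
tool_pos: [0.413, -0.3394, 0.0982]
eef_rot: [0.963, 0.269, -0.001, -0.0]
contact_force: [-3.4, -0.4, 4.2]
opening: 0.132
finger_force: 12.0
```

>>> {"api": "step_arm", "payload": {"motion": [{"dp":[0,0,0],"twist":[0,0,0],"hand":-1},{"dp":[0,0,0],"twist":[0,0,0],"hand":-1},{"dp":[0,0,0],"twist":[0,0,0],"hand":-0.3},{"dp":[0,0,0],"twist":[0,0,0],"hand":0},{"dp":[0,0,0],"twist":[0,0,0],"hand":0}]}}

```text
clock: 5.7
tool_pos: [0.4146, -0.3391, 0.0977]
eef_rot: [0.962, 0.272, 0.0, 0.0]
contact_force: [0.7, -0.1, -0.7]
opening: 0.447
finger_force: 0.0
```

>>> {"api": "step_arm", "payload": {"motion": [{"dp":[0,0,-30],"twist":[0,0,0],"hand":0},{"dp":[0,0,-80],"twist":[0,0,0],"hand":0},{"dp":[0,0,-104],"twist":[0,0,0],"hand":0},{"dp":[0,0,-104],"twist":[0,0,0],"hand":0},{"dp":[0,0,-104],"twist":[0,0,0],"hand":0}]}}

```text
clock: 6.32
tool_pos: [0.4137, -0.3389, 0.2008]
eef_rot: [0.962, 0.272, -0.0, -0.001]
contact_force: [-1.0, 0.4, -0.0]
opening: 0.501
finger_force: 0.0
```

```bash
cat >> h.py <<'E'
def dialcheck():
    s=snap('wrist'); P=cloud(s)
    m=(s['depth']>0)&(np.hypot(P[...,0]-.413,P[...,1]+.34)<.04); print('bar',fitmask(P,m,.088,.1))
def blocks(n='scene'):
    "top-face fits of the three blocks by colour, anywhere; yaw from the white dab"
    s=snap(n); P=cloud(s); px=s['pixels'].astype(int); hsv=cv2.cvtColor(s['pixels'],cv2.COLOR_RGB2HSV).astype(int)
    out={}
    for t in ['basalt','sandstone','limestone']:
        for d in r.search_frame(n,t)[:3]:
            p=w(s,d['at']); near=(s['depth']>0)&(np.hypot(P[...,0]-p[0],P[...,1]-p[1])<.05)&(P[...,2]>.028)&(P[...,2]<.047)
            if near.sum()<60: continue
            c=np.median(hsv[near],0); print(t,round(d['score'],2),'hsv',c,fitmask(P,near,.028,.047))
            br=px.min(-1); th=np.percentile(br[near],97); k=near&(br>=max(th,120)) 
            if k.any(): print('    dab',P[k].mean(0).round(4),k.sum())
E
python3 - <<'E'
from h import *
dialcheck(); blocks('scene')
plan([(434,1,200,101),(434,1,150,101)])
E
```

```text
bar (1044, array([ 413.2, -340.7]), array([45.6, 11.9]), 32.1, np.float64(0.0952))
basalt 0.73 hsv [98. 19. 43.] (274, array([434.9,   4.1]), array([45.8, 56. ]), 16.2, np.float64(0.0333))
    dab [ 0.4371 -0.0171  0.0327] 9
sandstone 0.72 hsv [  6. 194. 185.] (398, array([438.1, 267.1]), array([46. , 56.6]), 4.0, np.float64(0.034))
    dab [0.4394 0.2485 0.0349] 12
sandstone 0.2 hsv [98. 19. 43.] (274, array([434.9,   4.1]), array([45.8, 56. ]), 16.2, np.float64(0.0333))
    dab [ 0.4371 -0.0171  0.0327] 9
limestone 0.84 hsv [ 88. 206. 181.] (404, array([311. , 387.8]), array([57.4, 45.5]), 82.0, np.float64(0.0333))
    dab [0.3059 0.3683 0.0344] 13
limestone 0.77 hsv [140. 173. 165.] (279, array([354.5, 161.6]), array([57.1, 40.6]), 55.2, np.float64(0.033))
    dab [0.3628 0.1755 0.0342] 9
limestone 0.76 hsv [ 29.  49. 226.] (333, array([449.6, 132.8]), array([46.5, 57.5]), 83.7, np.float64(0.0331))
    dab [0.4294 0.1341 0.0338] 10
at [ 413.8 -338.9  200.8] yaw 31.6 q [ 0.71  0.66 -0.18  1.9   0.19  0.6  -0.61] t 6.6
-> [ 424. -169.  200.] 66.3 dp [97.6, -139.5, 0.5] tw [-0.002, 0.0, -0.606] rows 4
-> [434.   1. 200.] 101.0 dp [159.7, -59.1, 0.4] tw [0.0, 0.0, -0.606] rows 4
-> [434.   1. 150.] 101.0 dp [0.0, -0.0, 50.0] tw [0.0, 0.0, 0.0] rows 1
```

>>> {"api": "step_arm", "payload": {"motion": [{"dp":[20,-28,0],"twist":[0,0,-0.12],"hand":0.4},{"dp":[39,-56,0],"twist":[0,0,-0.24],"hand":0.4},{"dp":[59,-84,0],"twist":[0,0,-0.36],"hand":0.4},{"dp":[78,-112,0],"twist":[0,0,-0.48],"hand":0.4},{"dp":[98,-140,0],"twist":[0,0,-0.606],"hand":0.4}]}}

```text
clock: 7.2
tool_pos: [0.4243, -0.1675, 0.2014]
eef_rot: [0.836, 0.548, -0.0, -0.0]
contact_force: [-0.3, 0.6, 0.4]
opening: 0.703
finger_force: 0.0
```

>>> {"api": "step_arm", "payload": {"motion": [{"dp":[32,-12,0],"twist":[0,0,-0.12],"hand":0.4},{"dp":[64,-24,0],"twist":[0,0,-0.24],"hand":0.4},{"dp":[96,-36,0],"twist":[0,0,-0.36],"hand":0.4},{"dp":[128,-48,0],"twist":[0,0,-0.48],"hand":0.4},{"dp":[160,-59,0],"twist":[0,0,-0.606],"hand":0.4}]}}

```text
clock: 7.82
tool_pos: [0.4347, 0.0027, 0.2014]
eef_rot: [0.634, 0.773, -0.0, -0.0]
contact_force: [0.3, -0.2, 0.0]
opening: 0.697
finger_force: 0.0
```

>>> {"api": "step_arm", "payload": {"motion": [{"dp":[0,0,0],"twist":[0,0,0],"hand":0.4},{"dp":[0,0,0],"twist":[0,0,0],"hand":0.4}]}}

```text
clock: 8.07
tool_pos: [0.4344, 0.0007, 0.2014]
eef_rot: [0.637, 0.771, -0.001, -0.0]
contact_force: [-0.0, -0.6, 0.7]
opening: 0.701
finger_force: 0.0
```

```bash
cat >> h.py <<'E'
def wblock(x,y,f=None,zlo=.028,zhi=.046,rad=.05):
    "wrist fit of block top near x,y (m): centre mm, long-axis yaw toward dab"
    s=snap('wrist',f); P=cloud(s); br=s['pixels'].min(-1).astype(int)
    m=(s['depth']>0)&(np.hypot(P[...,0]-x,P[...,1]-y)<rad)&(P[...,2]>zlo)&(P[...,2]<zhi)
    q=P[m]; rc=cv2.minAreaRect((q[:,:2]*1000).astype(np.float32)); a=rc[2]+(90 if rc[1][1]>rc[1][0] else 0); c=np.array(rc[0])
    u=np.array([np.cos(np.radians(a)),np.sin(np.radians(a))]); g=(q[:,:2]*1000-c)@u; v=(q[:,:2]*1000-c)@np.array([-u[1],u[0]])
    S=cv2.cvtColor(s['pixels'],cv2.COLOR_RGB2HSV)[...,1][m].astype(int); b=br[m]
    k=lambda sg:(np.percentile(b[(g*sg>10)&(g*sg<25)&(abs(v)<17)],97), (b[(g*sg>10)&(g*sg<25)&(abs(v)<17)]>170).sum())
    print('n',len(q),'c',c.round(1),'dims',np.round(rc[1],1),'long yaw',round(a,1),'z',np.median(q[:,2]).round(4),'col',np.median(s['pixels'][m],0),'bright +/-',k(1),k(-1)); return s,P
E
python3 - <<'E'
from h import *
wblock(.434,.001)
plan([(434,1,25,101)])
E
```

```text
n 2993 c [433.2  -0.7] dims [42.1 57.1] long yaw 104.9 z 0.0346 col [67. 67. 64.] bright +/- (np.float64(92.44000000000005), np.int64(0)) (np.float64(134.0), np.int64(0))
at [4.344e+02 3.000e-01 2.014e+02] yaw 100.9 q [ 0.16  0.58 -0.41  2.17  0.5   0.48 -0.45] t 8.1
-> [434.   1.  25.] 101.0 dp [0.9, -0.1, 176.4] tw [-0.001, 0.001, -0.003] rows 3
```

>>> {"api": "step_arm", "payload": {"motion": [{"dp":[-2,-1,50],"twist":[0,0,-0.07],"hand":0.4},{"dp":[-2,-1,100],"twist":[0,0,-0.07],"hand":0.4},{"dp":[-2,-1,145],"twist":[0,0,-0.07],"hand":0.4},{"dp":[-2,-1,176],"twist":[0,0,-0.07],"hand":0.4},{"dp":[-2,-1,176],"twist":[0,0,-0.07],"hand":0.4}], "force": 30}}

```text
clock: 8.75
tool_pos: [0.4272, -0.0066, 0.0367]
eef_rot: [0.607, 0.794, -0.015, -0.005]
contact_force: [-1.1, -0.0, -0.2]
opening: 0.699
finger_force: 0.0
```

>>> {"api": "step_arm", "payload": {"motion": [{"dp":[0,0,0],"twist":[0,0,0],"hand":-0.5},{"dp":[0,0,0],"twist":[0,0,0],"hand":-0.5},{"dp":[0,0,0],"twist":[0,0,0],"hand":-0.5},{"dp":[0,0,0],"twist":[0,0,0],"hand":-0.5},{"dp":[0,0,0],"twist":[0,0,0],"hand":-0.5}]}}

```text
clock: 9.38
tool_pos: [0.4274, -0.0053, 0.038]
eef_rot: [0.606, 0.795, -0.014, -0.005]
contact_force: [0.1, -1.1, 0.7]
opening: 0.477
finger_force: 30.4
```

>>> {"api": "step_arm", "payload": {"motion": [{"dp":[0,0,-30],"twist":[0,0,0],"hand":-0.5},{"dp":[0,0,-70],"twist":[0,0,0],"hand":-0.5},{"dp":[0,0,-120],"twist":[0,0,0],"hand":-0.5},{"dp":[0,0,-165],"twist":[0,0,0],"hand":-0.5},{"dp":[0,0,-165],"twist":[0,0,0],"hand":-0.5}]}}

```text
clock: 10.0
tool_pos: [0.433, -0.0023, 0.2049]
eef_rot: [0.607, 0.795, -0.012, -0.004]
contact_force: [-0.1, -0.4, -2.5]
opening: 0.478
finger_force: 30.4
```

```bash
python3 - <<'E'
from h import *
print(r.get_state()['opening'],r.get_state()['finger_force'])
# lens: path at z 190 to hover in front of lens, focus (618,-65), axis yaw -12 => block centre 27 out
f=np.array([618,-65.]); a=np.radians(-12); c=f-27*np.array([np.cos(a),np.sin(a)]); print(c)
plan([(c[0]-80,c[1]+30,190,168),(c[0],c[1],190,168),(c[0],c[1],133,168)])
E
```

```text
0.4775632079715654 30.36277079685533
[591.59001478 -59.38638435]
at [433.   -2.3 204.9] yaw 105.3 q [ 0.32  0.63 -0.68  2.15  0.7   0.62 -0.6 ] t 10.0
-> [472. -16. 197.] 136.6 dp [-23.3, 34.5, 6.8] tw [-0.025, 0.002, -0.547] rows 4
-> [512. -29. 190.] 168.0 dp [-37.8, 17.1, 7.4] tw [0.0, 0.0, -0.547] rows 4
-> [592. -59. 190.] 168.0 dp [-84.5, -12.7, -0.0] tw [0.0, 0.0, 0.0] rows 2
-> [592. -59. 133.] 168.0 dp [-0.0, -0.0, 57.0] tw [0.0, 0.0, 0.0] rows 1
```

>>> {"api": "step_arm", "payload": {"motion": [{"dp":[-5,7,1],"twist":[0,0,-0.11],"hand":-0.5},{"dp":[-10,14,2],"twist":[0,0,-0.22],"hand":-0.5},{"dp":[-15,21,3],"twist":[-0.01,0,-0.33],"hand":-0.5},{"dp":[-20,28,4],"twist":[-0.02,0,-0.44],"hand":-0.5},{"dp":[-23,34,5],"twist":[-0.025,0.002,-0.547],"hand":-0.5}]}}

```text
clock: 10.62
tool_pos: [0.4693, -0.0165, 0.1948]
eef_rot: [0.368, 0.93, -0.002, -0.004]
contact_force: [-0.9, 0.6, -2.2]
opening: 0.476
finger_force: 30.4
```

>>> {"api": "step_arm", "payload": {"motion": [{"dp":[-8,3,1],"twist":[0,0,-0.11],"hand":-0.5},{"dp":[-16,7,2],"twist":[0,0,-0.22],"hand":-0.5},{"dp":[-24,10,3],"twist":[0,0,-0.33],"hand":-0.5},{"dp":[-31,14,4],"twist":[0,0,-0.44],"hand":-0.5},{"dp":[-38,17,5],"twist":[0,0,-0.547],"hand":-0.5}]}}

```text
clock: 11.25
tool_pos: [0.5087, -0.03, 0.1893]
eef_rot: [0.102, 0.995, -0.001, -0.005]
contact_force: [0.9, -0.2, -2.6]
opening: 0.478
finger_force: 30.4
```

```bash
python3 - <<'E'
from h import *
s=snap('wrist'); P=cloud(s); 
m=(s['depth']>0)&(P[...,0]>.45)
print('foot',fitmask(P,m,.008,.0155)); dk=m&(s['pixels'].max(-1)<70); print('disc',fitmask(P,dk&(abs(P[...,0]-.62)<.05)&(abs(P[...,1]+.065)<.05),.008,.0155))
b=(s['depth']>0)&(s['depth']<.3)&(P[...,2]>.14)&(P[...,2]<.22); q=P[b]; print('held?',b.sum())
wblock(.512,-.029,zlo=.15,zhi=.21,rad=.06)
cv2.imwrite('pics/w2.png',s['pixels'][:,:,::-1])
plan([(592,-59,190,168),(592,-59,146,168)])
E
```

```text
foot (6862, array([606.1, -50.2]), array([312. , 609.1]), 0.0, np.float64(0.0124))
disc (3, array([ 618.6, -104.3]), array([0.1, 1.4]), 84.2, np.float64(0.0129))
held? 18661
n 16894 c [500.  -29.2] dims [75. 50.] long yaw 81.0 z 0.1863 col [37. 37. 37.] bright +/- (np.float64(64.0), np.int64(0)) (np.float64(59.0), np.int64(0))
at [509.  -30.2 189.3] yaw 168.0 q [ 0.52  0.82 -0.96  1.95  0.89  0.88  0.43] t 11.3
-> [592. -59. 190.] 168.0 dp [-87.1, -10.9, -1.5] tw [-0.003, -0.009, 0.0] rows 2
-> [592. -59. 146.] 168.0 dp [-0.0, -0.0, 44.0] tw [0.0, 0.0, 0.0] rows 1
```

View pics/w2.png

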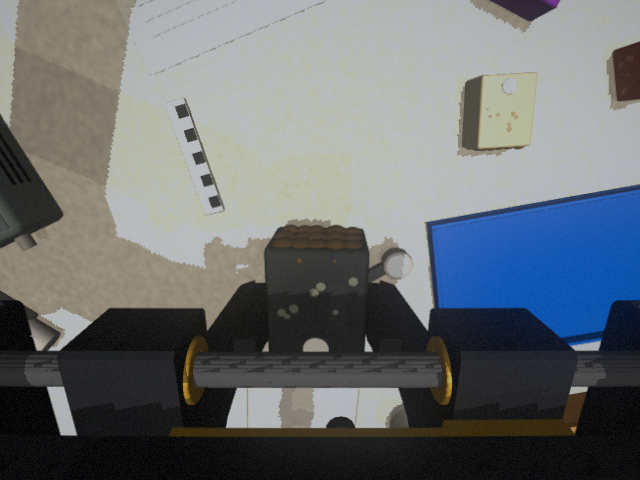

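The wrist view shows the basalt held square (265–368, 225–350). Its crust faces away from the lens and its dab is on the lens side. Moving to focus.

>>> {"api": "step_arm", "payload": {"motion": [{"dp":[-25,-3,0],"twist":[0,-0.009,0],"hand":-0.5},{"dp":[-50,-6,0],"twist":[0,-0.009,0],"hand":-0.5},{"dp":[-75,-9,0],"twist":[0,-0.009,0],"hand":-0.5},{"dp":[-86,-11,0],"twist":[0,-0.009,0],"hand":-0.5},{"dp":[-86,-11,15],"twist":[0,-0.009,0],"hand":-0.5}]}}

```text
clock: 11.98
tool_pos: [0.5916, -0.058, 0.1755]
eef_rot: [0.105, 0.994, -0.001, 0.002]
contact_force: [0.8, -0.1, -2.6]
opening: 0.479
finger_force: 30.4
```

>>> {"api": "step_arm", "payload": {"motion": [{"dp":[0,0,15],"twist":[0,0,0],"hand":-0.5},{"dp":[0,0,29],"twist":[0,0,0],"hand":-0.5},{"dp":[0,0,29],"twist":[0,0,0],"hand":-0.5},{"dp":[0,0,29],"twist":[0,0,0],"hand":-0.5},{"dp":[0,0,29],"twist":[0,0,0],"hand":-0.5}]}}

```text
clock: 12.6
tool_pos: [0.5919, -0.0582, 0.1476]
eef_rot: [0.105, 0.995, -0.001, 0.002]
contact_force: [-0.6, -0.5, -2.4]
opening: 0.48
finger_force: 30.4
```

```bash
python3 - <<'E'
from h import *
for n in ['side','scene']:
    s=snap(n); P=cloud(s); 
    # block pixels: dark, z .1-.145 , near
    for nm,(c,) in dict(f=((.592,-.059),)).items():
        m=(s['depth']>0)&(np.hypot(P[...,0]-c[0],P[...,1]-c[1])<.05)&(P[...,2]>.095)&(P[...,2]<.15)
        q=P[m]; print(n,len(q),np.percentile(q,[2,50,98],axis=0).round(3).tolist())
    uv=proj(s,(.618,-.065,.125)).astype(int); print(uv)
    a,b=max(uv[0]-60,0),max(uv[1]-50,0); im=s['pixels'][b:b+100,a:a+120]; im=cv2.resize(im,(480,400),interpolation=cv2.INTER_CUBIC)
    cv2.circle(im,((uv[0]-a)*4,(uv[1]-b)*4),3,(255,0,255),-1)
    for t in [-27,27]: 
        e=proj(s,(.618+t*1e-3*np.cos(np.radians(-12)),-.065+t*1e-3*np.sin(np.radians(-12)),.125)); cv2.circle(im,(int((e[0]-a)*4),int((e[1]-b)*4)),3,(0,255,0),-1)
    globals()[n]=im
cv2.imwrite('pics/l1.png',np.vstack([side[:300],scene[:300]])[:,:,::-1] if 0 else np.hstack([cv2.resize(side,(390,325)),cv2.resize(scene,(390,325))])[:,:,::-1])
plan([(592,-59,146,168)])
E
```

```text
side 223 [[0.556, -0.095, 0.11], [0.578, -0.077, 0.13], [0.608, -0.057, 0.149]]
[367 252]
scene 297 [[0.57, -0.078, 0.111], [0.609, -0.039, 0.132], [0.619, -0.02, 0.146]]
[269 242]
at [591.8 -58.4 147.6] yaw 168.0 q [ 0.5   0.96 -0.91  1.74  0.93  0.94  0.55] t 12.7
-> [592. -59. 146.] 168.0 dp [-0.3, -0.6, 1.6] tw [-0.002, 0.004, 0.0] rows 1
```

View pics/l1.png

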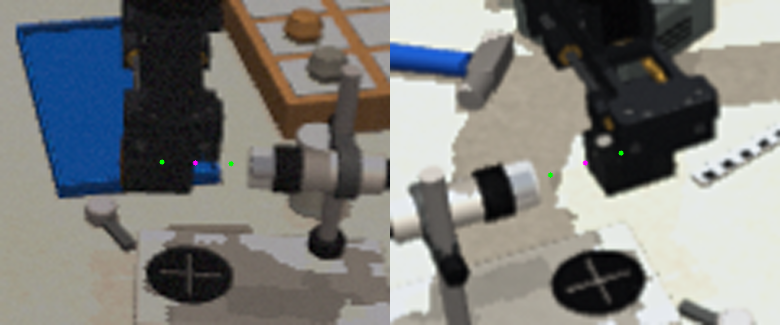

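Both crops put the projected focus point (magenta) on the middle of the sawn face, in line with the barrel. I hold one second more, then carry the block to the tray.

>>> {"api": "step_arm", "payload": {"motion": [{"dp":[0,0,1],"twist":[0,0,0],"hand":-0.5},{"dp":[0,0,1],"twist":[0,0,0],"hand":-0.5},{"dp":[0,0,1],"twist":[0,0,0],"hand":-0.5},{"dp":[0,0,1],"twist":[0,0,0],"hand":-0.5},{"dp":[0,0,1],"twist":[0,0,0],"hand":-0.5}]}}

```text
clock: 13.32
tool_pos: [0.5915, -0.0584, 0.146]
eef_rot: [0.105, 0.995, -0.001, 0.002]
contact_force: [-0.1, 0.3, -2.2]
opening: 0.477
finger_force: 30.4
```

>>> {"api": "step_arm", "payload": {"motion": [{"dp":[0,0,0],"twist":[0,0,0],"hand":-0.5},{"dp":[0,0,0],"twist":[0,0,0],"hand":-0.5},{"dp":[0,0,0],"twist":[0,0,0],"hand":-0.5},{"dp":[0,0,-25],"twist":[0,0,0],"hand":-0.5},{"dp":[0,0,-50],"twist":[0,0,0],"hand":-0.5}]}}

```text
clock: 13.95
tool_pos: [0.5911, -0.0582, 0.1964]
eef_rot: [0.104, 0.995, -0.001, 0.001]
contact_force: [-0.4, -0.3, -1.8]
opening: 0.479
finger_force: 30.4
```

```bash
python3 - <<'E'
from h import *
plan([(605,130,190,90),(605,130,44,90)])
E
```

```text
at [591.1 -58.2 196.4] yaw 168.0 q [ 0.52  0.89 -0.96  1.71  0.86  1.02  0.61] t 13.9
-> [598.  36. 193.] 129.0 dp [12.8, 93.5, 3.0] tw [-0.001, 0.003, 0.681] rows 4
-> [605. 130. 190.] 90.0 dp [68.8, 64.6, 3.2] tw [0.0, 0.0, 0.681] rows 4
-> [605. 130.  44.] 90.0 dp [0.0, -0.0, 146.0] tw [0.0, 0.0, 0.0] rows 3
```

>>> {"api": "step_arm", "payload": {"motion": [{"dp":[3,19,0],"twist":[0,0,0.136],"hand":-0.5},{"dp":[5,38,1],"twist":[0,0,0.272],"hand":-0.5},{"dp":[8,57,2],"twist":[0,0,0.408],"hand":-0.5},{"dp":[10,75,2],"twist":[0,0,0.544],"hand":-0.5},{"dp":[13,93,3],"twist":[0,0,0.681],"hand":-0.5}]}}

```text
clock: 14.58
tool_pos: [0.598, 0.0361, 0.1928]
eef_rot: [0.433, 0.902, -0.001, 0.002]
contact_force: [-0.0, 0.3, -1.9]
opening: 0.483
finger_force: 30.4
```

>>> {"api": "step_arm", "payload": {"motion": [{"dp":[14,13,0],"twist":[0,0,0.136],"hand":-0.5},{"dp":[28,26,1],"twist":[0,0,0.272],"hand":-0.5},{"dp":[42,39,2],"twist":[0,0,0.408],"hand":-0.5},{"dp":[56,52,2],"twist":[0,0,0.544],"hand":-0.5},{"dp":[69,65,3],"twist":[0,0,0.681],"hand":-0.5}]}}

```text
clock: 15.2
tool_pos: [0.6049, 0.1309, 0.1896]
eef_rot: [0.709, 0.706, 0.0, 0.002]
contact_force: [-0.0, -0.5, -2.0]
opening: 0.475
finger_force: 30.4
```

>>> {"api": "step_arm", "payload": {"motion": [{"dp":[0,0,40],"twist":[0,0,0],"hand":-0.5},{"dp":[0,0,85],"twist":[0,0,0],"hand":-0.5},{"dp":[0,0,120],"twist":[0,0,0],"hand":-0.5},{"dp":[0,0,138],"twist":[0,0,0],"hand":-0.5},{"dp":[0,0,143],"twist":[0,0,0],"hand":-0.5}]}}

```text
clock: 15.82
tool_pos: [0.6053, 0.1297, 0.0459]
eef_rot: [0.707, 0.707, -0.0, 0.002]
contact_force: [-1.1, 0.1, -2.4]
opening: 0.478
finger_force: 30.4
```

>>> {"api": "step_arm", "payload": {"motion": [{"dp":[0,0,2],"twist":[0,0,0],"hand":-0.5},{"dp":[0,0,3],"twist":[0,0,0],"hand":-0.5},{"dp":[0,0,3],"twist":[0,0,0],"hand":-0.5}]}}

```text
clock: 16.2
tool_pos: [0.6061, 0.1296, 0.0444]
eef_rot: [0.707, 0.707, 0.001, 0.002]
contact_force: [0.2, 0.1, -2.6]
opening: 0.477
finger_force: 30.4
```

>>> {"api": "step_arm", "payload": {"motion": [{"dp":[0,0,1],"twist":[0,0,0],"hand":-0.5},{"dp":[0,0,2],"twist":[0,0,0],"hand":-0.5},{"dp":[0,0,3],"twist":[0,0,0],"hand":-0.5},{"dp":[0,0,3],"twist":[0,0,0],"hand":0.0},{"dp":[0,0,3],"twist":[0,0,0],"hand":0.4}]}}

```text
clock: 16.82
tool_pos: [0.6057, 0.1296, 0.0407]
eef_rot: [0.707, 0.707, 0.0, 0.002]
contact_force: [-0.4, 0.4, -0.3]
opening: 0.592
finger_force: 0.0
```

>>> {"api": "step_arm", "payload": {"motion": [{"dp":[0,0,0],"twist":[0,0,0],"hand":0.4},{"dp":[0,0,0],"twist":[0,0,0],"hand":0.4},{"dp":[0,0,-50],"twist":[0,0,0],"hand":0.4},{"dp":[0,0,-110],"twist":[0,0,0],"hand":0.4},{"dp":[0,0,-155],"twist":[0,0,0],"hand":0.4}]}}

```text
clock: 17.45
tool_pos: [0.6054, 0.1303, 0.1979]
eef_rot: [0.707, 0.707, 0.001, 0.002]
contact_force: [-0.1, 0.0, -0.3]
opening: 0.703
finger_force: 0.0
```

```bash
python3 - <<'E'
from h import *
wblock(.605,.13); blocks('scene')
plan([(437,264,200,97),(437,264,30,97)])
E
```

```text
n 3185 c [608.2 134.5] dims [42.  56.4] long yaw 90.2 z 0.0387 col [51. 54. 70.] bright +/- (np.float64(102.0), np.int64(0)) (np.float64(169.0), np.int64(2))
basalt 0.74 hsv [90. 19. 45.] (440, array([609. , 137.8]), array([58.6, 43.7]), 89.2, np.float64(0.0367))
    dab [0.6082 0.118  0.0387] 14
basalt 0.39 hsv [ 53.  15. 157.] (134, array([760.2,  33.7]), array([24.2, 43.9]), 63.8, np.float64(0.0386))
    dab [0.7557 0.0246 0.041 ] 4
sandstone 0.61 hsv [  6. 192. 202.] (404, array([438.2, 266.6]), array([45.2, 56.9]), 5.9, np.float64(0.034))
    dab [0.4378 0.249  0.035 ] 13
limestone 0.86 hsv [ 28.  40. 236.] (340, array([450.4, 134.4]), array([45.4, 57.3]), 81.5, np.float64(0.0331))
    dab [0.4298 0.1339 0.0343] 11
limestone 0.81 hsv [ 88. 205. 197.] (403, array([312.2, 387.1]), array([57.1, 46.1]), 77.6, np.float64(0.0332))
    dab [0.3056 0.3682 0.0341] 13
at [604.6 129.4 194.9] yaw 90.0 q [ 0.04  0.82 -0.61  1.64  0.58  0.87 -0.8 ] t 17.7
-> [437. 264. 200.] 97.0 dp [134.4, -167.7, -5.9] tw [0.001, 0.004, -0.123] rows 4
-> [437. 264.  30.] 97.0 dp [0.0, -0.0, 170.0] tw [0.0, 0.0, 0.0] rows 3
```

>>> {"api": "step_arm", "payload": {"motion": [{"dp":[27,-34,-1],"twist":[0,0.004,-0.03],"hand":0.4},{"dp":[54,-68,-2],"twist":[0,0.004,-0.06],"hand":0.4},{"dp":[81,-102,-3],"twist":[0,0.004,-0.09],"hand":0.4},{"dp":[108,-136,-5],"twist":[0,0.004,-0.12],"hand":0.4},{"dp":[134,-168,-6],"twist":[0,0.004,-0.123],"hand":0.4}]}}

```text
clock: 18.32
tool_pos: [0.4352, 0.2642, 0.1992]
eef_rot: [0.662, 0.749, -0.0, -0.0]
contact_force: [0.9, -0.0, 1.0]
opening: 0.701
finger_force: 0.0
```

>>> {"api": "step_arm", "payload": {"motion": [{"dp":[0,0,0],"twist":[0,0,0],"hand":0.4},{"dp":[0,0,0],"twist":[0,0,0],"hand":0.4}]}}

```text
clock: 18.58
tool_pos: [0.4372, 0.263, 0.1995]
eef_rot: [0.663, 0.749, -0.0, 0.001]
contact_force: [0.6, -0.7, 0.7]
opening: 0.7
finger_force: 0.0
```

```bash
python3 - <<'E'
from h import *
wblock(.437,.264)
plan([(437,264,30,97)])
E
```

```text
n 3060 c [436.9 264.2] dims [42.1 56.3] long yaw 96.9 z 0.0347 col [128.  78.  57.] bright +/- (np.float64(103.72000000000003), np.int64(0)) (np.float64(148.0), np.int64(0))
at [437.7 262.7 199.7] yaw 96.9 q [-0.26  0.69 -0.6   1.96  0.61  0.68 -1.13] t 18.6
-> [437. 264.  30.] 97.0 dp [1.5, -0.8, 169.7] tw [0.001, 0.001, -0.002] rows 3
```

>>> {"api": "step_arm", "payload": {"motion": [{"dp":[0,-1,50],"twist":[0,0,0],"hand":0.4},{"dp":[0,-1,100],"twist":[0,0,0],"hand":0.4},{"dp":[0,-1,145],"twist":[0,0,0],"hand":0.4},{"dp":[0,-1,170],"twist":[0,0,0],"hand":0.4},{"dp":[0,-1,170],"twist":[0,0,0],"hand":0.4}]}}

```text
clock: 19.25
tool_pos: [0.4365, 0.2624, 0.0288]
eef_rot: [0.663, 0.749, -0.001, 0.001]
contact_force: [0.0, -0.4, 0.6]
opening: 0.699
finger_force: 0.0
```

>>> {"api": "step_arm", "payload": {"motion": [{"dp":[0,0,0],"twist":[0,0,0],"hand":-0.5},{"dp":[0,0,0],"twist":[0,0,0],"hand":-0.5},{"dp":[0,0,0],"twist":[0,0,0],"hand":-0.5},{"dp":[0,0,0],"twist":[0,0,0],"hand":-0.5},{"dp":[0,0,0],"twist":[0,0,0],"hand":-0.5}]}}

```text
clock: 19.88
tool_pos: [0.4373, 0.2643, 0.0317]
eef_rot: [0.663, 0.749, 0.002, 0.001]
contact_force: [0.2, -1.1, 6.3]
opening: 0.474
finger_force: 30.0
```

>>> {"api": "step_arm", "payload": {"motion": [{"dp":[0,0,-30],"twist":[0,0,0],"hand":-0.5},{"dp":[0,0,-70],"twist":[0,0,0],"hand":-0.5},{"dp":[0,0,-120],"twist":[0,0,0],"hand":-0.5},{"dp":[0,0,-160],"twist":[0,0,0],"hand":-0.5},{"dp":[0,0,-160],"twist":[0,0,0],"hand":-0.5}]}}

```text
clock: 20.5
tool_pos: [0.4375, 0.2649, 0.1934]
eef_rot: [0.663, 0.749, 0.004, 0.001]
contact_force: [0.6, -0.6, -1.9]
opening: 0.471
finger_force: 30.0
```

```bash
python3 - <<'E'
from h import *
plan([(560,60,190,140),(592,-59,190,168),(592,-59,138,168)])
E
```

```text
at [437.5 264.9 193.4] yaw 97.0 q [-0.26  0.7  -0.61  1.97  0.65  0.66 -1.16] t 20.5
-> [560.  60. 190.] 140.0 dp [-218.2, 96.8, 3.3] tw [0.009, -0.001, -0.751] rows 5
-> [592. -59. 190.] 168.0 dp [-101.0, -70.6, -0.0] tw [0.0, 0.0, -0.489] rows 3
-> [592. -59. 138.] 168.0 dp [-0.0, -0.0, 52.0] tw [0.0, 0.0, 0.0] rows 1
```

>>> {"api": "step_arm", "payload": {"motion": [{"dp":[-44,19,1],"twist":[0.009,0,-0.15],"hand":-0.5},{"dp":[-88,38,1],"twist":[0.009,0,-0.3],"hand":-0.5},{"dp":[-131,58,2],"twist":[0.009,0,-0.45],"hand":-0.5},{"dp":[-175,77,3],"twist":[0.009,0,-0.6],"hand":-0.5},{"dp":[-218,97,3],"twist":[0.009,0,-0.751],"hand":-0.5}]}}

```text
clock: 21.12
tool_pos: [0.5588, 0.0574, 0.1859]
eef_rot: [0.339, 0.941, -0.003, -0.003]
contact_force: [-0.5, 1.8, -1.6]
opening: 0.475
finger_force: 30.0
```

>>> {"api": "step_arm", "payload": {"motion": [{"dp":[-20,-14,0],"twist":[0,0,-0.1],"hand":-0.5},{"dp":[-45,-32,0],"twist":[0,0,-0.22],"hand":-0.5},{"dp":[-70,-50,0],"twist":[0,0,-0.35],"hand":-0.5},{"dp":[-92,-65,0],"twist":[0,0,-0.45],"hand":-0.5},{"dp":[-101,-71,0],"twist":[0,0,-0.489],"hand":-0.5}]}}

```text
clock: 21.75
tool_pos: [0.5901, -0.0626, 0.1855]
eef_rot: [0.105, 0.994, -0.003, -0.004]
contact_force: [-0.9, 1.0, -2.0]
opening: 0.473
finger_force: 30.0
```

>>> {"api": "step_arm", "payload": {"motion": [{"dp":[0,0,20],"twist":[0,0,0],"hand":-0.5},{"dp":[0,0,40],"twist":[0,0,0],"hand":-0.5},{"dp":[0,0,50],"twist":[0,0,0],"hand":-0.5},{"dp":[0,0,50],"twist":[0,0,0],"hand":-0.5},{"dp":[0,0,50],"twist":[0,0,0],"hand":-0.5}]}}

```text
clock: 22.38
tool_pos: [0.591, -0.0595, 0.1384]
eef_rot: [0.104, 0.995, -0.002, -0.002]
contact_force: [-0.3, 0.1, -1.3]
opening: 0.478
finger_force: 30.0
```

>>> {"api": "step_arm", "payload": {"motion": [{"dp":[0,0,0],"twist":[0,0,0],"hand":-0.5},{"dp":[0,0,0],"twist":[0,0,0],"hand":-0.5},{"dp":[0,0,0],"twist":[0,0,0],"hand":-0.5},{"dp":[0,0,0],"twist":[0,0,0],"hand":-0.5},{"dp":[0,0,0],"twist":[0,0,0],"hand":-0.5}]}}

```text
clock: 23.0
tool_pos: [0.5906, -0.06, 0.138]
eef_rot: [0.104, 0.995, -0.002, -0.002]
contact_force: [0.6, -0.3, -1.8]
opening: 0.474
finger_force: 30.0
```

```bash
cat >> h.py <<'E'
def lenscheck(f,a=-12,F=(.618,-.065)):
    L=[]
    for n in ['side','scene']:
        s=snap(n); uv=proj(s,(*F,.125)).astype(int)
        A,b=max(uv[0]-40,0),max(uv[1]-35,0); im=cv2.resize(s['pixels'][b:b+70,A:A+80],(400,350),interpolation=cv2.INTER_CUBIC)
        for t,c in [(0,(255,0,255)),(-54,(0,255,0))]:
            e=proj(s,(F[0]+t*1e-3*np.cos(np.radians(a)),F[1]+t*1e-3*np.sin(np.radians(a)),.125)); cv2.circle(im,(int((e[0]-A)*5),int((e[1]-b)*5)),3,c,-1)
        L.append(im)
    cv2.imwrite(f'pics/{f}.png',np.hstack(L)[:,:,::-1])
E
python3 - <<'E'
from h import *
lenscheck('l2')
plan([(592,-59,190,168),(605,207,190,90),(605,207,37,90)])
E
```

```text
at [590.6 -60.1 137.9] yaw 168.0 q [ 0.51  0.98 -0.93  1.74  0.96  0.95  0.54] t 23.1
-> [592. -59. 190.] 168.0 dp [-0.9, 1.1, -52.1] tw [-0.004, -0.005, 0.001] rows 1
-> [598.  74. 190.] 129.0 dp [21.3, 131.4, 0.0] tw [0.0, 0.0, 0.681] rows 4
-> [605. 207. 190.] 90.0 dp [99.3, 88.8, 0.0] tw [0.0, 0.0, 0.681] rows 4
-> [605. 207.  37.] 90.0 dp [0.0, -0.0, 153.0] tw [0.0, 0.0, 0.0] rows 3
```

View pics/l2.png

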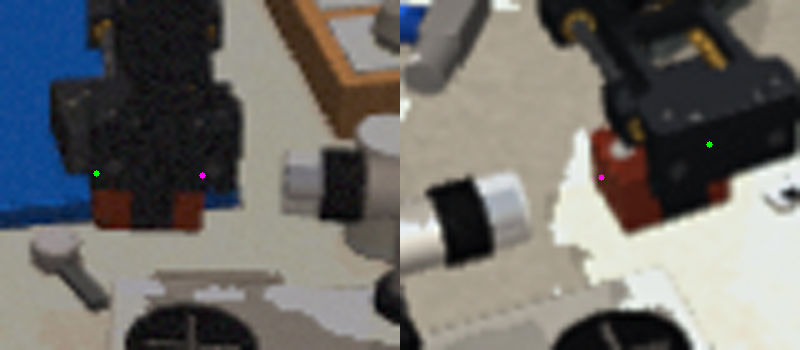

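Both crops put the focus point on the sandstone's sawn face, and it has been held over a second. Placing it in the tray.

>>> {"api": "step_arm", "payload": {"motion": [{"dp":[0,0,0],"twist":[0,0,0],"hand":-0.5},{"dp":[0,0,0],"twist":[0,0,0],"hand":-0.5},{"dp":[0,0,-20],"twist":[-0.004,-0.005,0],"hand":-0.5},{"dp":[-1,1,-45],"twist":[-0.004,-0.005,0],"hand":-0.5},{"dp":[-1,1,-52],"twist":[-0.004,-0.005,0],"hand":-0.5}]}}

```text
clock: 23.72
tool_pos: [0.5933, -0.0584, 0.1926]
eef_rot: [0.104, 0.995, 0.001, 0.002]
contact_force: [-0.2, -0.1, -2.0]
opening: 0.474
finger_force: 30.0
```

>>> {"api": "step_arm", "payload": {"motion": [{"dp":[4,26,0],"twist":[0,0,0.136],"hand":-0.5},{"dp":[8,52,0],"twist":[0,0,0.272],"hand":-0.5},{"dp":[13,79,0],"twist":[0,0,0.408],"hand":-0.5},{"dp":[17,105,0],"twist":[0,0,0.544],"hand":-0.5},{"dp":[21,131,0],"twist":[0,0,0.681],"hand":-0.5}]}}

```text
clock: 24.35
tool_pos: [0.5985, 0.0742, 0.19]
eef_rot: [0.432, 0.902, -0.0, 0.0]
contact_force: [-0.4, 0.0, -1.9]
opening: 0.478
finger_force: 30.0
```

>>> {"api": "step_arm", "payload": {"motion": [{"dp":[20,18,0],"twist":[0,0,0.136],"hand":-0.5},{"dp":[40,36,0],"twist":[0,0,0.272],"hand":-0.5},{"dp":[60,53,0],"twist":[0,0,0.408],"hand":-0.5},{"dp":[80,71,0],"twist":[0,0,0.544],"hand":-0.5},{"dp":[99,89,0],"twist":[0,0,0.681],"hand":-0.5}]}}

```text
clock: 24.98
tool_pos: [0.6051, 0.2073, 0.1899]
eef_rot: [0.708, 0.706, -0.0, 0.0]
contact_force: [0.4, -0.8, -2.5]
opening: 0.476
finger_force: 30.0
```

>>> {"api": "step_arm", "payload": {"motion": [{"dp":[0,0,40],"twist":[0,0,0],"hand":-0.5},{"dp":[0,0,85],"twist":[0,0,0],"hand":-0.5},{"dp":[0,0,120],"twist":[0,0,0],"hand":-0.5},{"dp":[0,0,142],"twist":[0,0,0],"hand":-0.5},{"dp":[0,0,148],"twist":[0,0,0],"hand":-0.5}]}}

```text
clock: 25.6
tool_pos: [0.6049, 0.2062, 0.0409]
eef_rot: [0.707, 0.707, -0.001, -0.0]
contact_force: [0.2, -0.3, -1.4]
opening: 0.477
finger_force: 30.0
```

>>> {"api": "step_arm", "payload": {"motion": [{"dp":[0,0,1],"twist":[0,0,0],"hand":-0.5},{"dp":[0,0,2],"twist":[0,0,0],"hand":-0.5},{"dp":[0,0,2],"twist":[0,0,0],"hand":-0.5}]}}

```text
clock: 25.98
tool_pos: [0.6061, 0.2066, 0.0409]
eef_rot: [0.707, 0.707, 0.001, 0.001]
contact_force: [-0.1, -0.1, -1.4]
opening: 0.474
finger_force: 30.0
```

>>> {"api": "step_arm", "payload": {"motion": [{"dp":[0,0,1],"twist":[0,0,0],"hand":-0.5},{"dp":[0,0,2],"twist":[0,0,0],"hand":-0.5},{"dp":[0,0,2],"twist":[0,0,0],"hand":-0.5},{"dp":[0,0,2],"twist":[0,0,0],"hand":-0.5},{"dp":[0,0,2],"twist":[0,0,0],"hand":-0.5}]}}

```text
clock: 26.6
tool_pos: [0.6056, 0.2064, 0.0379]
eef_rot: [0.707, 0.707, 0.0, 0.0]
contact_force: [-0.4, 0.2, -2.0]
opening: 0.473
finger_force: 30.0
```

>>> {"api": "step_arm", "payload": {"motion": [{"dp":[0,0,0],"twist":[0,0,0],"hand":0.0},{"dp":[0,0,0],"twist":[0,0,0],"hand":0.4},{"dp":[0,0,0],"twist":[0,0,0],"hand":0.4},{"dp":[0,0,0],"twist":[0,0,0],"hand":0.4},{"dp":[0,0,-40],"twist":[0,0,0],"hand":0.4}]}}

```text
clock: 27.22
tool_pos: [0.6036, 0.2051, 0.0757]
eef_rot: [0.707, 0.707, -0.003, -0.001]
contact_force: [0.2, -0.1, -0.2]
opening: 0.701
finger_force: 0.0
```

>>> {"api": "step_arm", "payload": {"motion": [{"dp":[0,0,-50],"twist":[0,0,0],"hand":0.4},{"dp":[0,0,-110],"twist":[0,0,0],"hand":0.4},{"dp":[0,0,-122],"twist":[0,0,0],"hand":0.4}]}}

```text
clock: 27.6
tool_pos: [0.6073, 0.208, 0.2044]
eef_rot: [0.707, 0.707, 0.004, 0.001]
contact_force: [0.2, -0.4, -0.8]
opening: 0.702
finger_force: 0.0
```

```bash
python3 - <<'E'
from h import *
wblock(.605,.207); blocks('scene')
plan([(449,131.5,200,173),(449,131.5,30,173)])
E
```

```text
n 3277 c [606.  196.1] dims [77.9 41.9] long yaw 89.3 z 0.0386 col [127.  60.  62.] bright +/- (np.float64(94.25999999999999), np.int64(0)) (np.float64(160.0), np.int64(1))
basalt 0.62 hsv [90. 18. 45.] (501, array([609.2, 150.7]), array([83.6, 45. ]), 89.1, np.float64(0.0366))
    dab [0.6078 0.1314 0.0382] 16
sandstone 0.62 hsv [  6. 192. 122.] (477, array([607.1, 202.1]), array([43.5, 72. ]), 1.1, np.float64(0.0369))
    dab [0.6051 0.1895 0.0369] 15
limestone 0.96 hsv [140. 172. 182.] (282, array([354.8, 161.9]), array([59. , 40.2]), 56.0, np.float64(0.033))
    dab [0.3626 0.1753 0.0339] 9
limestone 0.79 hsv [ 88. 205. 199.] (409, array([312.5, 387.9]), array([57.8, 44.1]), 82.7, np.float64(0.0333))
    dab [0.306  0.3684 0.0346] 13
limestone 0.76 hsv [ 29.  40. 237.] (326, array([450.5, 133.6]), array([44.6, 56.5]), 81.1, np.float64(0.0331))
    dab [0.4296 0.1343 0.0341] 10
at [604.5 205.5 197.9] yaw 90.0 q [-0.07  0.85 -0.63  1.57  0.58  0.93 -0.9 ] t 27.9
-> [527. 168. 199.] 131.5 dp [-37.0, -77.8, -0.8] tw [-0.003, 0.001, -0.724] rows 4
-> [449. 132. 200.] 173.0 dp [23.8, -82.8, -1.0] tw [0.0, 0.0, -0.724] rows 4
-> [449. 132.  30.] 173.0 dp [0.0, -0.0, 170.0] tw [0.0, 0.0, 0.0] rows 3
```

Sandstone is standing in the tray. Limestone needs a regrip because its sawn end points at the robot. I'll pick it at yaw 173, set it in the tray, then regrip it turned round.

>>> {"api": "step_arm", "payload": {"motion": [{"dp":[-7,-16,0],"twist":[0,0,-0.145],"hand":0.4},{"dp":[-15,-31,0],"twist":[0,0,-0.29],"hand":0.4},{"dp":[-22,-47,0],"twist":[0,0,-0.435],"hand":0.4},{"dp":[-30,-62,0],"twist":[0,0,-0.58],"hand":0.4},{"dp":[-37,-78,0],"twist":[0,0,-0.724],"hand":0.4}]}}

```text
clock: 28.48
tool_pos: [0.5261, 0.1685, 0.198]
eef_rot: [0.409, 0.913, -0.001, -0.001]
contact_force: [-0.7, 0.2, -0.8]
opening: 0.703
finger_force: 0.0
```

>>> {"api": "step_arm", "payload": {"motion": [{"dp":[5,-17,0],"twist":[0,0,-0.145],"hand":0.4},{"dp":[10,-33,0],"twist":[0,0,-0.29],"hand":0.4},{"dp":[14,-50,0],"twist":[0,0,-0.435],"hand":0.4},{"dp":[19,-66,0],"twist":[0,0,-0.58],"hand":0.4},{"dp":[24,-83,0],"twist":[0,0,-0.724],"hand":0.4}]}}

```text
clock: 29.1
tool_pos: [0.4481, 0.1317, 0.1984]
eef_rot: [0.059, 0.998, -0.0, -0.001]
contact_force: [-0.1, 0.8, 0.3]
opening: 0.7
finger_force: 0.0
```

>>> {"api": "step_arm", "payload": {"motion": [{"dp":[0,0,0],"twist":[0,0,0],"hand":0.4},{"dp":[0,0,0],"twist":[0,0,0],"hand":0.4}]}}

```text
clock: 29.35
tool_pos: [0.4498, 0.1326, 0.1993]
eef_rot: [0.063, 0.998, 0.0, -0.0]
contact_force: [0.2, -0.4, 0.2]
opening: 0.699
finger_force: 0.0
```

```bash
python3 - <<'E'
from h import *
wblock(.449,.1315)
plan([(449,131.5,30,173)])
E
```

```text
n 3002 c [448.8 130.1] dims [41.8 55.9] long yaw 171.6 z 0.0346 col [162. 165. 134.] bright +/- (np.float64(164.0), np.int64(0)) (np.float64(144.0), np.int64(0))
at [450.  132.7 199.5] yaw 172.8 q [ 0.21  0.77 -1.    2.06  0.91  0.84  0.1 ] t 29.4
-> [449. 132.  30.] 173.0 dp [0.9, -1.4, 169.5] tw [0.0, 0.0, -0.003] rows 3
```

>>> {"api": "step_arm", "payload": {"motion": [{"dp":[1,-3,50],"twist":[0,0,0.02],"hand":0.4},{"dp":[1,-3,100],"twist":[0,0,0.02],"hand":0.4},{"dp":[1,-3,145],"twist":[0,0,0.02],"hand":0.4},{"dp":[1,-3,168],"twist":[0,0,0.02],"hand":0.4},{"dp":[1,-3,168],"twist":[0,0,0.02],"hand":0.4}]}}

```text
clock: 30.02
tool_pos: [0.4478, 0.1296, 0.0304]
eef_rot: [0.072, 0.997, -0.001, -0.001]
contact_force: [1.2, 0.8, 1.2]
opening: 0.705
finger_force: 0.0
```

>>> {"api": "step_arm", "payload": {"motion": [{"dp":[0,0,0],"twist":[0,0,0],"hand":-0.5},{"dp":[0,0,0],"twist":[0,0,0],"hand":-0.5},{"dp":[0,0,0],"twist":[0,0,0],"hand":-0.5},{"dp":[0,0,0],"twist":[0,0,0],"hand":-0.5},{"dp":[0,0,0],"twist":[0,0,0],"hand":-0.5}]}}

```text
clock: 30.65
tool_pos: [0.4489, 0.1299, 0.0329]
eef_rot: [0.071, 0.997, 0.0, 0.001]
contact_force: [0.6, 0.1, 7.7]
opening: 0.475
finger_force: 30.0
```

>>> {"api": "step_arm", "payload": {"motion": [{"dp":[0,0,-30],"twist":[0,0,0],"hand":-0.5},{"dp":[0,0,-70],"twist":[0,0,0],"hand":-0.5},{"dp":[0,0,-120],"twist":[0,0,0],"hand":-0.5},{"dp":[0,0,-160],"twist":[0,0,0],"hand":-0.5},{"dp":[0,0,-160],"twist":[0,0,0],"hand":-0.5}]}}

```text
clock: 31.28
tool_pos: [0.4491, 0.13, 0.1942]
eef_rot: [0.072, 0.997, 0.001, 0.003]
contact_force: [0.3, -0.6, -3.0]
opening: 0.475
finger_force: 30.0
```

```bash
python3 - <<'E'
from h import *
plan([(605,285,190,90),(605,285,38,90)])
E
```

```text
at [449.1 130.  194.2] yaw 171.8 q [ 0.18  0.75 -0.94  2.08  0.9   0.78  0.1 ] t 31.3
-> [527. 207. 192.] 130.9 dp [-66.1, 87.8, 2.6] tw [0.004, 0.004, 0.714] rows 4
-> [605. 285. 190.] 90.0 dp [7.6, 109.7, 2.1] tw [0.0, 0.0, 0.714] rows 4
-> [605. 285.  38.] 90.0 dp [0.0, -0.0, 152.0] tw [0.0, 0.0, 0.0] rows 3
```

>>> {"api": "step_arm", "payload": {"motion": [{"dp":[-13,18,0],"twist":[0.004,0.004,0.143],"hand":-0.5},{"dp":[-26,35,1],"twist":[0.004,0.004,0.286],"hand":-0.5},{"dp":[-40,53,2],"twist":[0.004,0.004,0.428],"hand":-0.5},{"dp":[-53,70,2],"twist":[0.004,0.004,0.571],"hand":-0.5},{"dp":[-66,88,3],"twist":[0.004,0.004,0.714],"hand":-0.5}]}}

```text
clock: 31.9
tool_pos: [0.5256, 0.2065, 0.187]
eef_rot: [0.418, 0.909, -0.003, -0.002]
contact_force: [0.2, -0.3, -3.0]
opening: 0.478
finger_force: 30.0
```

>>> {"api": "step_arm", "payload": {"motion": [{"dp":[2,22,0],"twist":[0,0,0.143],"hand":-0.5},{"dp":[3,44,1],"twist":[0,0,0.286],"hand":-0.5},{"dp":[5,66,2],"twist":[0,0,0.428],"hand":-0.5},{"dp":[6,88,2],"twist":[0,0,0.571],"hand":-0.5},{"dp":[8,110,2],"twist":[0,0,0.714],"hand":-0.5}]}}

```text
clock: 32.52
tool_pos: [0.6034, 0.2844, 0.1839]
eef_rot: [0.709, 0.705, -0.004, -0.001]
contact_force: [0.1, 0.3, -1.9]
opening: 0.472
finger_force: 30.0
```

>>> {"api": "step_arm", "payload": {"motion": [{"dp":[0,0,40],"twist":[0,0,0],"hand":-0.5},{"dp":[0,0,85],"twist":[0,0,0],"hand":-0.5},{"dp":[0,0,120],"twist":[0,0,0],"hand":-0.5},{"dp":[0,0,142],"twist":[0,0,0],"hand":-0.5},{"dp":[0,0,148],"twist":[0,0,0],"hand":-0.5}]}}

```text
clock: 33.15
tool_pos: [0.6008, 0.2834, 0.0371]
eef_rot: [0.707, 0.707, -0.006, -0.001]
contact_force: [-10.6, -7.1, 24.7]
opening: 0.479
finger_force: 30.0
```

>>> {"api": "step_arm", "payload": {"motion": [{"dp":[0,0,1],"twist":[0,0,0],"hand":-0.5},{"dp":[0,0,2],"twist":[0,0,0],"hand":-0.5},{"dp":[0,0,3],"twist":[0,0,0],"hand":-0.5},{"dp":[0,0,4],"twist":[0,0,0],"hand":-0.5},{"dp":[0,0,4],"twist":[0,0,0],"hand":-0.5}]}}

```text
clock: 33.78
tool_pos: [0.6036, 0.2855, 0.037]
eef_rot: [0.707, 0.707, -0.001, -0.001]
contact_force: [-4.4, -1.9, 12.7]
opening: 0.476
finger_force: 30.0
```

```bash
python3 - <<'E'
from h import *
s=r.get_state(); print(s['contact_force']); plan([(605,285,38,90)])
E
```

```text
[-4.37102924 -1.93738765 12.72541201]
at [603.6 285.5  37. ] yaw 90.0 q [-0.28  1.07 -0.46  1.53  0.66  0.7  -1.04] t 33.8
-> [605. 285.  38.] 90.0 dp [-0.5, 1.4, -1.0] tw [-0.003, 0.001, 0.0] rows 1
```

>>> {"api": "step_arm", "payload": {"motion": [{"dp":[0,0,-3],"twist":[0,0,0],"hand":-0.5},{"dp":[0,0,-3],"twist":[0,0,0],"hand":0.0},{"dp":[0,0,-3],"twist":[0,0,0],"hand":0.4},{"dp":[0,0,-3],"twist":[0,0,0],"hand":0.4},{"dp":[0,0,-3],"twist":[0,0,0],"hand":0.4}]}}

```text
clock: 34.4
tool_pos: [0.603, 0.2851, 0.0372]
eef_rot: [0.707, 0.707, -0.002, -0.001]
contact_force: [-0.3, -0.8, 0.1]
opening: 0.705
finger_force: 0.0
```

>>> {"api": "step_arm", "payload": {"motion": [{"dp":[0,0,-50],"twist":[0,0,0],"hand":0.4},{"dp":[0,0,-110],"twist":[0,0,0],"hand":0.4},{"dp":[0,0,-160],"twist":[0,0,0],"hand":0.4},{"dp":[0,0,-160],"twist":[0,0,-0.15],"hand":0.4},{"dp":[0,0,-160],"twist":[0,0,-0.3],"hand":0.4}]}}

```text
clock: 35.02
tool_pos: [0.6041, 0.2854, 0.1984]
eef_rot: [0.591, 0.806, -0.002, -0.001]
contact_force: [-0.4, -0.7, -0.2]
opening: 0.698
finger_force: 0.0
```

>>> {"api": "step_arm", "payload": {"motion": [{"dp":[0,0,0],"twist":[0,0,-0.18],"hand":0.4},{"dp":[0,0,0],"twist":[0,0,-0.36],"hand":0.4},{"dp":[0,0,0],"twist":[0,0,-0.54],"hand":0.4},{"dp":[0,0,0],"twist":[0,0,-0.72],"hand":0.4},{"dp":[0,0,0],"twist":[0,0,-0.9],"hand":0.4}]}}

```text
clock: 35.65
tool_pos: [0.6038, 0.2851, 0.1972]
eef_rot: [0.181, 0.983, -0.001, -0.002]
contact_force: [0.1, 0.3, 0.4]
opening: 0.703
finger_force: 0.0
```

>>> {"api": "step_arm", "payload": {"motion": [{"dp":[0,0,0],"twist":[0,0,-0.18],"hand":0.4},{"dp":[0,0,0],"twist":[0,0,-0.36],"hand":0.4},{"dp":[0,0,0],"twist":[0,0,-0.54],"hand":0.4},{"dp":[0,0,0],"twist":[0,0,-0.72],"hand":0.4},{"dp":[0,0,0],"twist":[0,0,-0.9],"hand":0.4}]}}

```text
clock: 36.28
tool_pos: [0.6039, 0.2851, 0.1972]
eef_rot: [-0.264, 0.964, -0.0, -0.003]
contact_force: [-0.6, -0.3, 0.3]
opening: 0.697
finger_force: 0.0
```

>>> {"api": "step_arm", "payload": {"motion": [{"dp":[0,0,0],"twist":[0,0,-0.18],"hand":0.4},{"dp":[0,0,0],"twist":[0,0,-0.36],"hand":0.4},{"dp":[0,0,0],"twist":[0,0,-0.54],"hand":0.4},{"dp":[0,0,0],"twist":[0,0,-0.72],"hand":0.4},{"dp":[0,0,0],"twist":[0,0,-0.9],"hand":0.4}]}}

```text
clock: 36.9
tool_pos: [0.6039, 0.2851, 0.1971]
eef_rot: [-0.658, 0.753, 0.001, -0.003]
contact_force: [-0.0, -0.6, 0.5]
opening: 0.701
finger_force: 0.0
```

```bash
python3 - <<'E'
from h import *
plan([(605,285,190,-90)])
wblock(.605,.285)
E
```

```text
at [603.9 285.1 197.1] yaw -97.8 q [ 0.01  1.09 -1.22  1.45  1.02  1.32  1.73] t 36.9
-> [605. 285. 190.] -90.0 dp [-0.1, -1.1, 7.1] tw [0.005, -0.003, -0.136] rows 1
n 3154 c [603.4 285. ] dims [42.  57.3] long yaw 90.0 z 0.0386 col [150. 138. 114.] bright +/- (np.float64(189.0), np.int64(342)) (np.float64(178.0), np.int64(94))
```

>>> {"api": "step_arm", "payload": {"motion": [{"dp":[-1,1,50],"twist":[0.005,0,-0.136],"hand":0.4},{"dp":[-1,1,100],"twist":[0.005,0,-0.136],"hand":0.4},{"dp":[-1,1,140],"twist":[0.005,0,-0.136],"hand":0.4},{"dp":[-1,1,161],"twist":[0.005,0,-0.136],"hand":0.4},{"dp":[-1,1,161],"twist":[0.005,0,-0.136],"hand":0.4}]}}

```text
clock: 37.58
tool_pos: [0.6017, 0.2858, 0.0353]
eef_rot: [-0.705, 0.709, -0.001, -0.002]
contact_force: [-0.4, 0.3, 0.1]
opening: 0.702
finger_force: 0.0
```

>>> {"api": "step_arm", "payload": {"motion": [{"dp":[0,0,0],"twist":[0,0,0],"hand":-0.5},{"dp":[0,0,0],"twist":[0,0,0],"hand":-0.5},{"dp":[0,0,0],"twist":[0,0,0],"hand":-0.5},{"dp":[0,0,0],"twist":[0,0,0],"hand":-0.5},{"dp":[0,0,0],"twist":[0,0,0],"hand":-0.5}]}}

```text
clock: 38.2
tool_pos: [0.6031, 0.2869, 0.0382]
eef_rot: [-0.705, 0.709, -0.001, 0.001]
contact_force: [0.7, -0.4, 6.3]
opening: 0.468
finger_force: 30.0
```

>>> {"api": "step_arm", "payload": {"motion": [{"dp":[0,0,-30],"twist":[0,0,0],"hand":-0.5},{"dp":[0,0,-70],"twist":[0,0,0],"hand":-0.5},{"dp":[0,0,-120],"twist":[0,0,0],"hand":-0.5},{"dp":[0,0,-155],"twist":[0,0,0],"hand":-0.5},{"dp":[0,0,-155],"twist":[0,0,0],"hand":-0.5}]}}

```text
clock: 38.83
tool_pos: [0.6028, 0.2876, 0.1943]
eef_rot: [-0.705, 0.709, -0.001, 0.002]
contact_force: [0.7, 0.0, -2.5]
opening: 0.475
finger_force: 30.0
```

```bash
sed -i 's/        if first: dy=(dy+180)%360-180/        if first: y=y+360 if y<-20 else y; dy=x[3]-y/' h.py; python3 - <<'E'
from h import *
plan([(592,-59,195,168),(592,-59,138,168)])
E
```

```text
at [602.8 287.6 194.3] yaw -90.3 q [ 0.01  1.09 -1.23  1.46  1.05  1.32  1.84] t 38.8
-> [599. 172. 195.] 235.8 dp [115.6, 3.0, -0.3] tw [-0.004, 0.002, 0.592] rows 4
-> [596.  57. 195.] 201.9 dp [97.6, -62.0, -0.2] tw [0.0, 0.0, 0.592] rows 4
-> [592. -59. 195.] 168.0 dp [46.4, -105.9, -0.2] tw [0.0, 0.0, 0.592] rows 4
-> [592. -59. 138.] 168.0 dp [-0.0, -0.0, 57.0] tw [0.0, 0.0, 0.0] rows 1
```

>>> {"api": "step_arm", "payload": {"motion": [{"dp":[23,1,0],"twist":[0,0,0.118],"hand":-0.5},{"dp":[46,1,0],"twist":[0,0,0.237],"hand":-0.5},{"dp":[69,2,0],"twist":[0,0,0.355],"hand":-0.5},{"dp":[92,2,0],"twist":[0,0,0.474],"hand":-0.5},{"dp":[116,3,0],"twist":[-0.004,0.002,0.592],"hand":-0.5}]}}

```text
clock: 39.45
tool_pos: [0.5976, 0.1688, 0.1893]
eef_rot: [-0.466, 0.885, -0.0, -0.004]
contact_force: [0.1, 0.1, -2.2]
opening: 0.475
finger_force: 30.0
```

>>> {"api": "step_arm", "payload": {"motion": [{"dp":[20,-12,0],"twist":[0,0,0.118],"hand":-0.5},{"dp":[39,-25,0],"twist":[0,0,0.237],"hand":-0.5},{"dp":[59,-37,0],"twist":[0,0,0.355],"hand":-0.5},{"dp":[78,-50,0],"twist":[0,0,0.474],"hand":-0.5},{"dp":[98,-62,0],"twist":[0,0,0.592],"hand":-0.5}]}}

```text
clock: 40.08
tool_pos: [0.5936, 0.0529, 0.1897]
eef_rot: [-0.188, 0.982, -0.001, -0.004]
contact_force: [0.3, -1.4, -2.2]
opening: 0.475
finger_force: 30.0
```

>>> {"api": "step_arm", "payload": {"motion": [{"dp":[9,-21,0],"twist":[0,0,0.118],"hand":-0.5},{"dp":[19,-42,0],"twist":[0,0,0.237],"hand":-0.5},{"dp":[28,-64,0],"twist":[0,0,0.355],"hand":-0.5},{"dp":[37,-85,0],"twist":[0,0,0.474],"hand":-0.5},{"dp":[46,-106,0],"twist":[0,0,0.592],"hand":-0.5}]}}

```text
clock: 40.7
tool_pos: [0.5901, -0.0624, 0.1902]
eef_rot: [0.107, 0.994, -0.002, -0.004]
contact_force: [-0.2, 0.4, -2.8]
opening: 0.476
finger_force: 30.0
```

>>> {"api": "step_arm", "payload": {"motion": [{"dp":[0,0,20],"twist":[0,0,0],"hand":-0.5},{"dp":[0,0,42],"twist":[0,0,0],"hand":-0.5},{"dp":[0,0,53],"twist":[0,0,0],"hand":-0.5},{"dp":[0,0,53],"twist":[0,0,0],"hand":-0.5},{"dp":[0,0,53],"twist":[0,0,0],"hand":-0.5}]}}

```text
clock: 41.32
tool_pos: [0.5916, -0.0603, 0.1396]
eef_rot: [0.105, 0.995, -0.001, -0.002]
contact_force: [0.5, -0.4, -2.0]
opening: 0.471
finger_force: 30.0
```

>>> {"api": "step_arm", "payload": {"motion": [{"dp":[0,0,0],"twist":[0,0,0],"hand":-0.5},{"dp":[0,0,0],"twist":[0,0,0],"hand":-0.5},{"dp":[0,0,0],"twist":[0,0,0],"hand":-0.5},{"dp":[0,0,0],"twist":[0,0,0],"hand":-0.5},{"dp":[0,0,0],"twist":[0,0,0],"hand":-0.5}]}}

```text
clock: 41.95
tool_pos: [0.5912, -0.0611, 0.1393]
eef_rot: [0.105, 0.994, -0.002, -0.002]
contact_force: [0.3, -0.0, -1.1]
opening: 0.473
finger_force: 30.0
```

```bash
python3 - <<'E'
from h import *
lenscheck('l3')
plan([(592,-59,195,168),(605,285,195,270),(605,285,41,270)])
E
```

```text
at [591.2 -61.1 139.3] yaw 167.9 q [ 0.5   0.96 -0.89  1.74  0.93  0.93  0.56] t 42.0
-> [592. -59. 195.] 168.0 dp [-0.1, 2.0, -55.7] tw [-0.004, -0.004, -0.001] rows 1
-> [596.  56. 195.] 202.0 dp [19.6, 113.1, 0.0] tw [0.0, 0.0, -0.593] rows 4
-> [601. 170. 195.] 236.0 dp [-47.0, 104.7, 0.0] tw [0.0, 0.0, -0.593] rows 4
-> [605. 285. 195.] 270.0 dp [-97.5, 60.5, 0.0] tw [0.0, 0.0, -0.593] rows 4
-> [605. 285.  41.] 270.0 dp [0.0, -0.0, 154.0] tw [0.0, 0.0, 0.0] rows 3
```

View pics/l3.png

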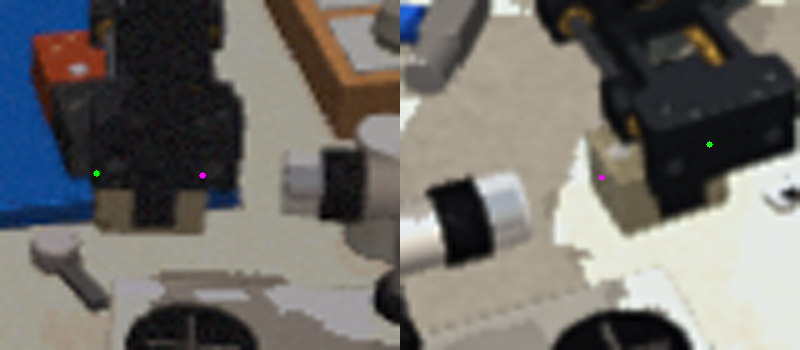

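The crops show the limestone with its dab on the lens side and the focus point on its sawn face. I hold briefly, then return it to the tray.

>>> {"api": "step_arm", "payload": {"motion": [{"dp":[0,0,0],"twist":[0,0,0],"hand":-0.5},{"dp":[0,0,0],"twist":[0,0,0],"hand":-0.5},{"dp":[0,0,-20],"twist":[0,0,0],"hand":-0.5},{"dp":[0,1,-45],"twist":[-0.004,-0.004,0],"hand":-0.5},{"dp":[0,2,-56],"twist":[-0.004,-0.004,0],"hand":-0.5}]}}

```text
clock: 42.68
tool_pos: [0.593, -0.0583, 0.1983]
eef_rot: [0.105, 0.994, 0.001, 0.002]
contact_force: [0.4, 0.1, -2.8]
opening: 0.472
finger_force: 30.0
```

>>> {"api": "step_arm", "payload": {"motion": [{"dp":[4,23,0],"twist":[0,0,-0.119],"hand":-0.5},{"dp":[8,45,0],"twist":[0,0,-0.237],"hand":-0.5},{"dp":[12,68,0],"twist":[0,0,-0.356],"hand":-0.5},{"dp":[16,90,0],"twist":[0,0,-0.474],"hand":-0.5},{"dp":[20,113,0],"twist":[0,0,-0.593],"hand":-0.5}]}}

```text
clock: 43.3
tool_pos: [0.5961, 0.0563, 0.1961]
eef_rot: [-0.192, 0.981, -0.0, 0.001]
contact_force: [0.4, 0.6, -2.7]
opening: 0.471
finger_force: 30.0
```

>>> {"api": "step_arm", "payload": {"motion": [{"dp":[-9,21,0],"twist":[0,0,-0.119],"hand":-0.5},{"dp":[-19,42,0],"twist":[0,0,-0.237],"hand":-0.5},{"dp":[-28,63,0],"twist":[0,0,-0.356],"hand":-0.5},{"dp":[-38,84,0],"twist":[0,0,-0.474],"hand":-0.5},{"dp":[-47,105,0],"twist":[0,0,-0.593],"hand":-0.5}]}}

```text
clock: 43.92
tool_pos: [0.6005, 0.1713, 0.1961]
eef_rot: [-0.47, 0.883, -0.0, 0.001]
contact_force: [-0.7, 0.8, -2.1]
opening: 0.474
finger_force: 30.0
```

>>> {"api": "step_arm", "payload": {"motion": [{"dp":[-19,12,0],"twist":[0,0,-0.119],"hand":-0.5},{"dp":[-39,24,0],"twist":[0,0,-0.237],"hand":-0.5},{"dp":[-58,36,0],"twist":[0,0,-0.356],"hand":-0.5},{"dp":[-78,48,0],"twist":[0,0,-0.474],"hand":-0.5},{"dp":[-97,60,0],"twist":[0,0,-0.593],"hand":-0.5}]}}

```text
clock: 44.55
tool_pos: [0.6053, 0.2853, 0.1961]
eef_rot: [0.708, -0.707, 0.0, -0.0]
contact_force: [0.1, 0.3, -2.7]
opening: 0.473
finger_force: 30.0
```

>>> {"api": "step_arm", "payload": {"motion": [{"dp":[0,0,40],"twist":[0,0,0],"hand":-0.5},{"dp":[0,0,85],"twist":[0,0,0],"hand":-0.5},{"dp":[0,0,120],"twist":[0,0,0],"hand":-0.5},{"dp":[0,0,142],"twist":[0,0,0],"hand":-0.5},{"dp":[0,0,149],"twist":[0,0,0],"hand":-0.5}]}}

```text
clock: 45.18
tool_pos: [0.6051, 0.2844, 0.0457]
eef_rot: [-0.706, 0.708, -0.0, -0.0]
contact_force: [0.1, 0.2, -2.2]
opening: 0.472
finger_force: 30.0
```

>>> {"api": "step_arm", "payload": {"motion": [{"dp":[0,0,0],"twist":[0,0,0],"hand":-0.5},{"dp":[0,0,0],"twist":[0,0,0],"hand":-0.5},{"dp":[0,0,0],"twist":[0,0,0],"hand":-0.5}]}}

```text
clock: 45.55
tool_pos: [0.6056, 0.2851, 0.0476]
eef_rot: [-0.706, 0.708, -0.0, 0.001]
contact_force: [-0.2, -1.1, -2.7]
opening: 0.472
finger_force: 30.0
```

Lower 9 mm more, release, lift.

>>> {"api": "step_arm", "payload": {"motion": [{"dp":[0,0,3],"twist":[0,0,0],"hand":-0.5},{"dp":[0,0,6],"twist":[0,0,0],"hand":-0.5},{"dp":[0,0,8],"twist":[0,0,0],"hand":-0.5},{"dp":[0,0,9],"twist":[0,0,0],"hand":-0.5},{"dp":[0,0,9],"twist":[0,0,0],"hand":-0.5}]}}

```text
clock: 46.18
tool_pos: [0.605, 0.2846, 0.0382]
eef_rot: [-0.706, 0.708, -0.0, 0.0]
contact_force: [-2.1, -2.5, 5.2]
opening: 0.472
finger_force: 30.0
```

>>> {"api": "step_arm", "payload": {"motion": [{"dp":[0,0,0],"twist":[0,0,0],"hand":-0.2},{"dp":[0,0,0],"twist":[0,0,0],"hand":0.4},{"dp":[0,0,0],"twist":[0,0,0],"hand":0.4},{"dp":[0,0,0],"twist":[0,0,0],"hand":0.4},{"dp":[0,0,-40],"twist":[0,0,0],"hand":0.4}]}}

```text
clock: 46.8
tool_pos: [0.6038, 0.283, 0.0744]
eef_rot: [-0.706, 0.708, 0.0, -0.003]
contact_force: [0.5, -0.1, 0.4]
opening: 0.702
finger_force: 0.0
```

>>> {"api": "step_arm", "payload": {"motion": [{"dp":[0,0,-50],"twist":[0,0,0],"hand":0.4},{"dp":[0,0,-110],"twist":[0,0,0],"hand":0.4},{"dp":[0,0,-120],"twist":[0,0,0],"hand":0.4}]}}

```text
clock: 47.18
tool_pos: [0.606, 0.2869, 0.2024]
eef_rot: [-0.706, 0.708, -0.0, 0.004]
contact_force: [-0.1, 0.8, -0.0]
opening: 0.7
finger_force: 0.0
```

```bash
python3 - <<'E'
from h import *
for y in (.13,.207,.286): wblock(.605,y,rad=.035)
plan([(413,-340,200,212),(413,-340,98,212)])
E
```

```text
n 3616 c [607.6 142.3] dims [41.7 45.4] long yaw 90.5 z 0.0386 col [68. 68. 72.] bright +/- (np.float64(182.0), np.int64(36)) (np.float64(116.0), np.int64(0))
n 2803 c [606.7 193.3] dims [42.  41.4] long yaw 88.4 z 0.0386 col [189.  92.  72.] bright +/- (np.float64(80.0), np.int64(0)) (np.float64(78.0), np.int64(0))
n 3152 c [604.8 283. ] dims [57.2 42.1] long yaw 89.9 z 0.0386 col [149. 138. 115.] bright +/- (np.float64(189.0), np.int64(523)) (np.float64(169.0), np.int64(20))
at [605.1 284.3 196.8] yaw -90.1 q [ 0.02  1.09 -1.24  1.46  1.04  1.33  1.85] t 47.3
-> [541.  76. 198.] 250.6 dp [208.2, 63.5, -1.0] tw [-0.001, -0.001, 0.337] rows 4
-> [ 477. -132.  199.] 231.3 dp [217.5, -8.8, -1.1] tw [0.0, 0.0, 0.337] rows 4
-> [ 413. -340.  200.] 212.0 dp [202.4, -80.2, -1.1] tw [0.0, 0.0, 0.337] rows 4
-> [ 413. -340.   98.] 212.0 dp [0.0, -0.0, 102.0] tw [0.0, 0.0, 0.0] rows 2
```

```bash
python3 - <<'E'
from h import *
plan([(560,-20,200,133),(413,-340,200,32),(413,-340,98,32)])
E
```

```text
at [605.1 284.3 196.8] yaw -90.1 q [ 0.02  1.09 -1.24  1.46  1.04  1.33  1.85] t 47.3
-> [590. 183. 198.] 224.2 dp [101.5, 14.8, -1.0] tw [-0.001, 0.0, 0.796] rows 5
-> [575.  81. 199.] 178.6 dp [81.5, -62.2, -1.1] tw [0.0, 0.0, 0.796] rows 5
-> [560. -20. 200.] 133.0 dp [12.6, -101.8, -1.1] tw [0.0, 0.0, 0.796] rows 5
-> [ 511. -127.  200.] 99.3 dp [-44.6, -108.6, -0.0] tw [0.0, 0.0, 0.588] rows 4
-> [ 462. -233.  200.] 65.7 dp [-97.3, -65.7, -0.0] tw [0.0, 0.0, 0.588] rows 4
-> [ 413. -340.  200.] 32.0 dp [-117.4, -0.7, -0.0] tw [0.0, 0.0, 0.588] rows 4
-> [ 413. -340.   98.] 32.0 dp [0.0, -0.0, 102.0] tw [0.0, 0.0, 0.0] rows 2
```

>>> {"api": "step_arm", "payload": {"motion": [{"dp":[20,3,0],"twist":[0,0,0.16],"hand":0},{"dp":[40,6,0],"twist":[0,0,0.32],"hand":0},{"dp":[60,9,0],"twist":[0,0,0.48],"hand":0},{"dp":[80,12,0],"twist":[0,0,0.64],"hand":0},{"dp":[101,15,-1],"twist":[0,0,0.796],"hand":0}]}}

```text
clock: 47.95
tool_pos: [0.5889, 0.1821, 0.1957]
eef_rot: [-0.374, 0.927, -0.0, -0.002]
contact_force: [0.5, 0.7, -0.1]
opening: 0.498
finger_force: 0.0
```

>>> {"api": "step_arm", "payload": {"motion": [{"dp":[16,-12,0],"twist":[0,0,0.16],"hand":0},{"dp":[32,-25,0],"twist":[0,0,0.32],"hand":0},{"dp":[49,-37,0],"twist":[0,0,0.48],"hand":0},{"dp":[65,-50,0],"twist":[0,0,0.64],"hand":0},{"dp":[81,-62,-1],"twist":[0,0,0.796],"hand":0}]}}

```text
clock: 48.58
tool_pos: [0.574, 0.0811, 0.1969]
eef_rot: [0.015, 1.0, -0.001, -0.002]
contact_force: [-0.4, -0.2, -0.4]
opening: 0.498
finger_force: 0.0
```

>>> {"api": "step_arm", "payload": {"motion": [{"dp":[3,-20,0],"twist":[0,0,0.16],"hand":0},{"dp":[5,-41,0],"twist":[0,0,0.32],"hand":0},{"dp":[8,-61,0],"twist":[0,0,0.48],"hand":0},{"dp":[10,-81,0],"twist":[0,0,0.64],"hand":0},{"dp":[13,-102,-1],"twist":[0,0,0.796],"hand":0}]}}

```text
clock: 49.2
tool_pos: [0.5584, -0.0203, 0.1981]
eef_rot: [0.401, 0.916, -0.001, -0.002]
contact_force: [-0.3, 0.8, -0.4]
opening: 0.499
finger_force: 0.0
```

>>> {"api": "step_arm", "payload": {"motion": [{"dp":[-9,-22,0],"twist":[0,0,0.118],"hand":0},{"dp":[-18,-43,0],"twist":[0,0,0.235],"hand":0},{"dp":[-27,-65,0],"twist":[0,0,0.353],"hand":0},{"dp":[-36,-87,0],"twist":[0,0,0.47],"hand":0},{"dp":[-45,-109,0],"twist":[0,0,0.588],"hand":0}]}}

```text
clock: 49.82
tool_pos: [0.5091, -0.1274, 0.1983]
eef_rot: [0.649, 0.761, -0.001, -0.002]
contact_force: [-0.4, -0.8, -0.0]
opening: 0.5
finger_force: 0.0
```

>>> {"api": "step_arm", "payload": {"motion": [{"dp":[-19,-13,0],"twist":[0,0,0.118],"hand":0},{"dp":[-39,-26,0],"twist":[0,0,0.235],"hand":0},{"dp":[-58,-39,0],"twist":[0,0,0.353],"hand":0},{"dp":[-78,-53,0],"twist":[0,0,0.47],"hand":0},{"dp":[-97,-66,0],"twist":[0,0,0.588],"hand":0}]}}

```text
clock: 50.45
tool_pos: [0.4596, -0.2335, 0.1983]
eef_rot: [0.842, 0.54, -0.001, -0.001]
contact_force: [-0.3, -0.0, -0.4]
opening: 0.497
finger_force: 0.0
```

>>> {"api": "step_arm", "payload": {"motion": [{"dp":[-23,0,0],"twist":[0,0,0.118],"hand":0},{"dp":[-47,0,0],"twist":[0,0,0.235],"hand":0},{"dp":[-70,0,0],"twist":[0,0,0.353],"hand":0},{"dp":[-94,-1,0],"twist":[0,0,0.47],"hand":0},{"dp":[-117,-1,0],"twist":[0,0,0.588],"hand":0}]}}

```text
clock: 51.08
tool_pos: [0.4104, -0.3394, 0.1982]
eef_rot: [0.962, 0.273, -0.001, -0.001]
contact_force: [-0.9, -1.1, 0.5]
opening: 0.501
finger_force: 0.0
```

>>> {"api": "step_arm", "payload": {"motion": [{"dp":[0,0,0],"twist":[0,0,0],"hand":0},{"dp":[0,0,0],"twist":[0,0,0],"hand":0}]}}

```text
clock: 51.32
tool_pos: [0.4123, -0.3376, 0.1992]
eef_rot: [0.961, 0.277, -0.0, -0.001]
contact_force: [0.5, -0.1, 0.4]
opening: 0.504
finger_force: 0.0
```

```bash
python3 - <<'E'
from h import *
dialcheck(); plan([(413,-340,98,32)])
E
```

```text
bar (1078, array([ 413.2, -340.7]), array([46.2, 11.9]), 32.0, np.float64(0.0951))
at [ 412.6 -337.4  199.5] yaw 32.2 q [ 0.83  0.68 -0.39  1.9   0.4   0.64 -0.81] t 51.4
-> [ 413. -340.   98.] 32.0 dp [-1.1, 2.6, 101.5] tw [-0.002, -0.001, 0.003] rows 2
```

>>> {"api": "step_arm", "payload": {"motion": [{"dp":[-1,3,50],"twist":[0,0,0],"hand":0},{"dp":[-1,3,85],"twist":[0,0,0],"hand":0},{"dp":[-1,3,102],"twist":[0,0,0],"hand":0},{"dp":[-1,3,102],"twist":[0,0,0],"hand":0},{"dp":[-1,3,102],"twist":[0,0,0],"hand":-0.8}], "force": 12}}

```text
clock: 52.0
tool_pos: [0.4138, -0.3414, 0.0987]
eef_rot: [0.961, 0.276, 0.001, 0.0]
contact_force: [0.6, -0.8, -0.4]
opening: 0.409
finger_force: 0.0
```

>>> {"api": "step_arm", "payload": {"motion": [{"dp":[0,0,0],"twist":[0,0,0],"hand":-1},{"dp":[0,0,0],"twist":[0,0,0],"hand":-1},{"dp":[0,0,0],"twist":[0,0,0],"hand":-1},{"dp":[0,0,0],"twist":[0,0,0],"hand":-1},{"dp":[0,0,0],"twist":[0,0,0],"hand":-1}]}}

```text
clock: 52.62
tool_pos: [0.412, -0.3401, 0.0986]
eef_rot: [0.961, 0.276, -0.0, -0.001]
contact_force: [-2.4, 4.3, 6.3]
opening: 0.137
finger_force: 12.0
```

>>> {"api": "step_arm", "payload": {"motion": [{"dp":[0,0,0],"twist":[0,0,0.14],"hand":-1},{"dp":[0,0,0],"twist":[0,0,0.28],"hand":-1},{"dp":[0,0,0],"twist":[0,0,0.42],"hand":-1},{"dp":[0,0,0],"twist":[0,0,0.56],"hand":-1},{"dp":[0,0,0],"twist":[0,0,0.7],"hand":-1}]}}

```text
clock: 53.25
tool_pos: [0.412, -0.34, 0.0986]
eef_rot: [0.997, -0.073, -0.001, -0.001]
contact_force: [-3.0, 5.6, 4.8]
opening: 0.141
finger_force: 12.0
```

>>> {"api": "step_arm", "payload": {"motion": [{"dp":[0,0,0],"twist":[0,0,0],"hand":-1},{"dp":[0,0,0],"twist":[0,0,0],"hand":-1},{"dp":[0,0,0],"twist":[0,0,0],"hand":-0.3},{"dp":[0,0,0],"twist":[0,0,0],"hand":0},{"dp":[0,0,0],"twist":[0,0,0],"hand":0}]}}

```text
clock: 53.88
tool_pos: [0.4132, -0.3422, 0.0982]
eef_rot: [0.997, -0.071, 0.0, 0.0]
contact_force: [-0.9, 0.2, 0.4]
opening: 0.454
finger_force: 0.0
```

>>> {"api": "step_arm", "payload": {"motion": [{"dp":[0,0,-30],"twist":[0,0,0],"hand":0},{"dp":[0,0,-80],"twist":[0,0,0],"hand":0},{"dp":[0,0,-104],"twist":[0,0,0],"hand":0},{"dp":[0,0,-104],"twist":[0,0,0],"hand":0},{"dp":[0,0,-104],"twist":[0,0,0],"hand":0}]}}

```text
clock: 54.5
tool_pos: [0.4125, -0.3417, 0.2012]
eef_rot: [0.997, -0.071, -0.0, -0.0]
contact_force: [-0.8, 0.3, -1.0]
opening: 0.499
finger_force: 0.0
```

```bash
python3 - <<'E'
from h import *
dialcheck(); blocks('scene')
plan([(530,-60,200,130),(608,133,200,270)])
E
```

```text
bar (1045, array([ 412.8, -341. ]), array([11.6, 46.4]), 82.1, np.float64(0.0951))
basalt 0.6 hsv [90.  24.  52.5] (580, array([608.8, 146.6]), array([44.7, 79.9]), 0.6, np.float64(0.0369))
    dab [0.6069 0.1448 0.0377] 18
sandstone 0.6 hsv [  6. 193. 181.] (573, array([608.2, 181.3]), array([44.5, 72.8]), 1.5, np.float64(0.0366))
    dab [0.6062 0.169  0.0372] 18
limestone 0.93 hsv [140. 174. 162.] (282, array([355. , 162.1]), array([57.4, 40.6]), 56.0, np.float64(0.0331))
    dab [0.362  0.1749 0.0333] 9
limestone 0.83 hsv [ 88. 207. 178.] (405, array([312. , 387.6]), array([57.9, 45.3]), 79.0, np.float64(0.0333))
    dab [0.3064 0.3685 0.0349] 13
at [ 412.6 -341.6  201.1] yaw -8.1 q [ 0.71  0.66 -0.17  1.9   0.18  0.6  -1.29] t 54.8
-> [ 452. -248.  201.] 37.9 dp [25.5, -98.4, 0.5] tw [-0.002, 0.001, -0.804] rows 5
-> [ 491. -154.  200.] 84.0 dp [88.5, -50.0, 0.4] tw [0.0, 0.0, -0.804] rows 5
-> [530. -60. 200.] 130.0 dp [97.5, 29.0, 0.4] tw [0.0, 0.0, -0.804] rows 5
-> [556.   4. 200.] 176.7 dp [32.6, 61.3, 0.0] tw [0.0, 0.0, -0.814] rows 5
-> [582.  69. 200.] 223.3 dp [-22.2, 65.7, 0.0] tw [0.0, 0.0, -0.814] rows 5
-> [608. 133. 200.] 270.0 dp [-63.1, 29.0, 0.0] tw [0.0, 0.0, -0.814] rows 5
```

>>> {"api": "step_arm", "payload": {"motion": [{"dp":[5,-20,0],"twist":[0,0,-0.161],"hand":0.4},{"dp":[10,-39,0],"twist":[0,0,-0.322],"hand":0.4},{"dp":[15,-59,0],"twist":[0,0,-0.482],"hand":0.4},{"dp":[20,-79,0],"twist":[0,0,-0.643],"hand":0.4},{"dp":[25,-98,0],"twist":[0,0,-0.804],"hand":0.4}]}}

```text
clock: 55.38
tool_pos: [0.4517, -0.2476, 0.2017]
eef_rot: [0.945, 0.328, 0.0, -0.0]
contact_force: [-0.1, -0.1, -0.3]
opening: 0.694
finger_force: 0.0
```

>>> {"api": "step_arm", "payload": {"motion": [{"dp":[18,-10,0],"twist":[0,0,-0.161],"hand":0.4},{"dp":[35,-20,0],"twist":[0,0,-0.322],"hand":0.4},{"dp":[53,-30,0],"twist":[0,0,-0.482],"hand":0.4},{"dp":[71,-40,0],"twist":[0,0,-0.643],"hand":0.4},{"dp":[88,-50,0],"twist":[0,0,-0.804],"hand":0.4}]}}

```text
clock: 56.0
tool_pos: [0.4904, -0.1542, 0.2017]
eef_rot: [0.741, 0.671, 0.0, -0.0]
contact_force: [-1.8, 0.5, -0.4]
opening: 0.7
finger_force: 0.0
```

>>> {"api": "step_arm", "payload": {"motion": [{"dp":[20,6,0],"twist":[0,0,-0.161],"hand":0.4},{"dp":[39,12,0],"twist":[0,0,-0.322],"hand":0.4},{"dp":[59,17,0],"twist":[0,0,-0.482],"hand":0.4},{"dp":[78,23,0],"twist":[0,0,-0.643],"hand":0.4},{"dp":[98,29,0],"twist":[0,0,-0.804],"hand":0.4}]}}

```text
clock: 56.62
tool_pos: [0.5294, -0.0601, 0.2017]
eef_rot: [0.42, 0.908, 0.0, -0.0]
contact_force: [0.5, 0.1, -0.1]
opening: 0.701
finger_force: 0.0
```

>>> {"api": "step_arm", "payload": {"motion": [{"dp":[7,12,0],"twist":[0,0,-0.163],"hand":0.4},{"dp":[13,25,0],"twist":[0,0,-0.326],"hand":0.4},{"dp":[20,37,0],"twist":[0,0,-0.488],"hand":0.4},{"dp":[26,49,0],"twist":[0,0,-0.651],"hand":0.4},{"dp":[33,61,0],"twist":[0,0,-0.814],"hand":0.4}]}}

```text
clock: 57.25
tool_pos: [0.5548, 0.0042, 0.2016]
eef_rot: [0.026, 1.0, 0.0, -0.0]
contact_force: [0.7, -0.1, 0.9]
opening: 0.701
finger_force: 0.0
```

>>> {"api": "step_arm", "payload": {"motion": [{"dp":[-4,13,0],"twist":[0,0,-0.163],"hand":0.4},{"dp":[-9,26,0],"twist":[0,0,-0.326],"hand":0.4},{"dp":[-13,39,0],"twist":[0,0,-0.488],"hand":0.4},{"dp":[-18,53,0],"twist":[0,0,-0.651],"hand":0.4},{"dp":[-22,66,0],"twist":[0,0,-0.814],"hand":0.4}]}}

```text
clock: 57.88
tool_pos: [0.5806, 0.0689, 0.2015]
eef_rot: [-0.372, 0.928, 0.0, -0.0]
contact_force: [-0.1, -1.2, -0.2]
opening: 0.7
finger_force: 0.0
```

>>> {"api": "step_arm", "payload": {"motion": [{"dp":[-13,6,0],"twist":[0,0,-0.163],"hand":0.4},{"dp":[-25,12,0],"twist":[0,0,-0.326],"hand":0.4},{"dp":[-38,17,0],"twist":[0,0,-0.488],"hand":0.4},{"dp":[-50,23,0],"twist":[0,0,-0.651],"hand":0.4},{"dp":[-63,29,0],"twist":[0,0,-0.814],"hand":0.4}]}}

```text
clock: 58.5
tool_pos: [0.6065, 0.1331, 0.2014]
eef_rot: [0.709, -0.705, -0.0, 0.0]
contact_force: [0.6, -0.6, 0.4]
opening: 0.702
finger_force: 0.0
```

```bash
python3 - <<'E'
from h import *
wblock(.608,.133,'w5'); plan([(608,133,30,270)])
s=snap('scene'); 
for d in r.search_frame('scene','sandstone')[:2]+r.search_frame('scene','limestone'): print(d['score'],w(s,d['at']))
E
```

```text
n 4208 c [606.7 142.9] dims [42.6 79.9] long yaw 91.0 z 0.0386 col [67. 67. 68.] bright +/- (np.float64(189.0), np.int64(59)) (np.float64(76.0), np.int64(0))
at [606.7 135.3 201.5] yaw -89.4 q [ 0.29  1.07 -1.29  1.61  1.06  1.3   1.98] t 58.5
-> [608. 133.  30.] 270.0 dp [2.7, -1.3, 171.5] tw [0.0, 0.002, 0.011] rows 3
0.61 [0.61056356 0.19085224 0.03949432]
0.81 [0.31769771 0.39354739 0.03678118]
0.57 [0.61664314 0.29136245 0.04078508]
0.55 [0.36127083 0.17202661 0.03050926]
0.26 [ 0.46766127 -0.43320483  0.03948176]
```

View pics/w5.png

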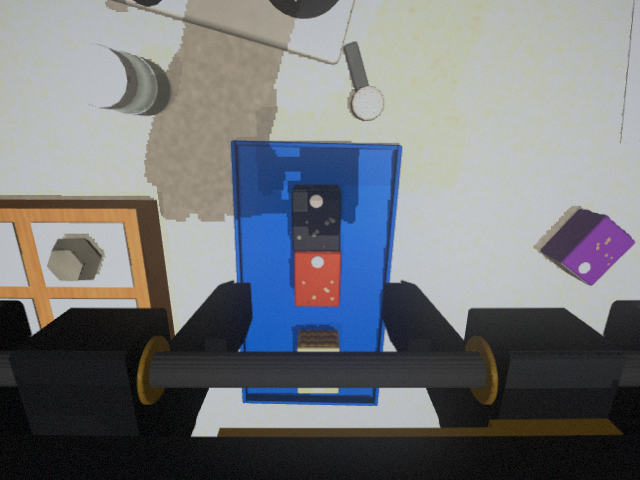

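The picture shows basalt (316,215), with its dab toward the microscope. Sandstone (317,278) has been knocked against it, and limestone is at (317,360). Basalt can still be gripped across its width, so I grip at y≈131.

>>> {"api": "step_arm", "payload": {"motion": [{"dp":[5,0,50],"twist":[0,0,0],"hand":0.4},{"dp":[5,0,100],"twist":[0,0,0],"hand":0.4},{"dp":[5,0,145],"twist":[0,0,0],"hand":0.4},{"dp":[5,0,165],"twist":[0,0,0],"hand":0.4},{"dp":[5,0,165],"twist":[0,0,0],"hand":0.4}], "force": 30}}

```text
clock: 59.32
tool_pos: [0.6061, 0.1275, 0.0366]
eef_rot: [-0.706, 0.708, 0.0, -0.001]
contact_force: [0.3, -0.6, 0.9]
opening: 0.701
finger_force: 0.0
```

>>> {"api": "step_arm", "payload": {"motion": [{"dp":[0,0,0],"twist":[0,0,0],"hand":-0.5},{"dp":[0,0,0],"twist":[0,0,0],"hand":-0.5},{"dp":[0,0,0],"twist":[0,0,0],"hand":-0.5},{"dp":[0,0,0],"twist":[0,0,0],"hand":-0.5},{"dp":[0,0,0],"twist":[0,0,0],"hand":-0.5}]}}

```text
clock: 59.95
tool_pos: [0.6074, 0.1285, 0.0391]
eef_rot: [-0.707, 0.707, -0.001, 0.001]
contact_force: [0.1, -1.1, 7.4]
opening: 0.47
finger_force: 30.0
```

>>> {"api": "step_arm", "payload": {"motion": [{"dp":[0,0,-20],"twist":[0,0,0],"hand":-0.5},{"dp":[0,0,-60],"twist":[0,0,0],"hand":-0.5},{"dp":[0,0,-110],"twist":[0,0,0],"hand":-0.5},{"dp":[0,0,-155],"twist":[0,0,0],"hand":-0.5},{"dp":[0,0,-155],"twist":[0,0,0],"hand":-0.5}]}}

```text
clock: 60.58
tool_pos: [0.6077, 0.1298, 0.1972]
eef_rot: [0.707, -0.707, 0.001, -0.004]
contact_force: [-0.8, -0.6, -3.0]
opening: 0.476
finger_force: 30.0
```

```bash
python3 - <<'E'
from h import *
plan([(592,-59,195,168),(592,-59,140,168)])
E
```

```text
at [607.7 129.8 197.2] yaw -90.0 q [ 0.3   1.07 -1.28  1.62  1.07  1.29  1.97] t 60.6
-> [602.  67. 196.] 236.0 dp [62.9, 5.2, 0.5] tw [-0.006, 0.006, 0.593] rows 4
-> [597.   4. 196.] 202.0 dp [55.1, -30.8, 0.7] tw [0.0, 0.0, 0.593] rows 4
-> [592. -59. 195.] 168.0 dp [28.4, -56.4, 0.7] tw [0.0, 0.0, 0.593] rows 4
-> [592. -59. 140.] 168.0 dp [-0.0, -0.0, 55.0] tw [0.0, 0.0, 0.0] rows 1
```

>>> {"api": "step_arm", "payload": {"motion": [{"dp":[13,1,0],"twist":[0,0,0.119],"hand":-0.5},{"dp":[25,2,0],"twist":[0,0,0.237],"hand":-0.5},{"dp":[38,3,0],"twist":[0,0,0.356],"hand":-0.5},{"dp":[50,4,0],"twist":[0,0,0.474],"hand":-0.5},{"dp":[63,5,0],"twist":[-0.003,0.003,0.593],"hand":-0.5}]}}

```text
clock: 61.2
tool_pos: [0.6004, 0.064, 0.1911]
eef_rot: [-0.468, 0.884, 0.0, -0.003]
contact_force: [0.8, -0.2, -3.2]
opening: 0.471
finger_force: 30.0
```

>>> {"api": "step_arm", "payload": {"motion": [{"dp":[11,-6,0],"twist":[0,0,0.119],"hand":-0.5},{"dp":[22,-12,0],"twist":[0,0,0.237],"hand":-0.5},{"dp":[33,-18,0],"twist":[0,0,0.356],"hand":-0.5},{"dp":[44,-25,0],"twist":[0,0,0.474],"hand":-0.5},{"dp":[55,-31,0],"twist":[0,0,0.593],"hand":-0.5}]}}

```text
clock: 61.82
tool_pos: [0.5954, 0.0011, 0.1912]
eef_rot: [-0.189, 0.982, -0.001, -0.003]
contact_force: [-1.0, 0.7, -2.3]
opening: 0.473
finger_force: 30.0
```

>>> {"api": "step_arm", "payload": {"motion": [{"dp":[6,-11,0],"twist":[0,0,0.119],"hand":-0.5},{"dp":[11,-23,0],"twist":[0,0,0.237],"hand":-0.5},{"dp":[17,-34,0],"twist":[0,0,0.356],"hand":-0.5},{"dp":[23,-45,0],"twist":[0,0,0.474],"hand":-0.5},{"dp":[28,-56,0],"twist":[0,0,0.593],"hand":-0.5}]}}

```text
clock: 62.45
tool_pos: [0.5902, -0.0611, 0.1914]
eef_rot: [0.106, 0.994, -0.001, -0.003]
contact_force: [-0.3, 0.3, -2.3]
opening: 0.474
finger_force: 30.0
```

>>> {"api": "step_arm", "payload": {"motion": [{"dp":[0,0,20],"twist":[0,0,0],"hand":-0.5},{"dp":[0,0,42],"twist":[0,0,0],"hand":-0.5},{"dp":[0,0,52],"twist":[0,0,0],"hand":-0.5},{"dp":[0,0,52],"twist":[0,0,0],"hand":-0.5},{"dp":[0,0,52],"twist":[0,0,0],"hand":-0.5}]}}

```text
clock: 63.08
tool_pos: [0.5917, -0.0598, 0.1409]
eef_rot: [0.104, 0.995, -0.001, -0.001]
contact_force: [0.8, -0.0, -1.9]
opening: 0.474
finger_force: 30.0
```

>>> {"api": "step_arm", "payload": {"motion": [{"dp":[0,0,0],"twist":[0,0,0],"hand":-0.5},{"dp":[0,0,0],"twist":[0,0,0],"hand":-0.5},{"dp":[0,0,0],"twist":[0,0,0],"hand":-0.5},{"dp":[0,0,0],"twist":[0,0,0],"hand":-0.5},{"dp":[0,0,0],"twist":[0,0,0],"hand":-0.5}]}}

```text
clock: 63.7
tool_pos: [0.5913, -0.0605, 0.1406]
eef_rot: [0.104, 0.995, -0.001, -0.001]
contact_force: [-0.1, 0.5, -2.9]
opening: 0.47
finger_force: 30.0
```

```bash
python3 - <<'E'
from h import *
lenscheck('l4')
plan([(592,-59,195,168),(607,115,195,90),(607,115,43,90)])
E
```

```text
at [591.3 -60.4 140.6] yaw 168.0 q [ 0.5   0.97 -0.91  1.74  0.94  0.94  0.55] t 63.8
-> [592. -59. 195.] 168.0 dp [-0.3, 1.4, -54.4] tw [-0.002, -0.003, 0.001] rows 1
-> [600.  28. 195.] 129.0 dp [10.8, 86.7, 0.0] tw [0.0, 0.0, 0.681] rows 4
-> [607. 115. 195.] 90.0 dp [62.9, 60.6, 0.0] tw [0.0, 0.0, 0.681] rows 4
-> [607. 115.  43.] 90.0 dp [0.0, -0.0, 152.0] tw [0.0, 0.0, 0.0] rows 3
```

View pics/l4.png

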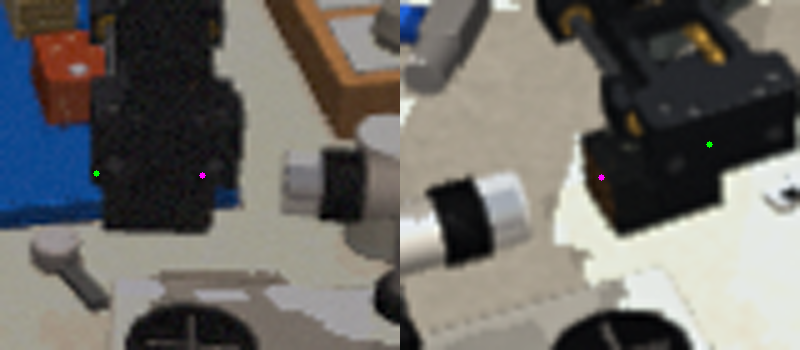

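The picture shows the crust face toward the lens, about 5 mm too close, so I back it off 5 mm, hold, then place it in the tray.

>>> {"api": "step_arm", "payload": {"motion": [{"dp":[5,0,0],"twist":[0,0,0],"hand":-0.5},{"dp":[5,0,0],"twist":[0,0,0],"hand":-0.5},{"dp":[5,0,0],"twist":[0,0,0],"hand":-0.5},{"dp":[5,0,0],"twist":[0,0,0],"hand":-0.5},{"dp":[5,0,0],"twist":[0,0,0],"hand":-0.5}]}}

```text
clock: 64.42
tool_pos: [0.5865, -0.0594, 0.1406]
eef_rot: [0.104, 0.995, -0.001, -0.001]
contact_force: [0.5, 0.6, -2.9]
opening: 0.473
finger_force: 30.0
```

>>> {"api": "step_arm", "payload": {"motion": [{"dp":[0,0,0],"twist":[0,0,0],"hand":-0.5},{"dp":[0,0,0],"twist":[0,0,0],"hand":-0.5},{"dp":[0,0,0],"twist":[0,0,0],"hand":-0.5},{"dp":[0,0,-25],"twist":[0,0,0],"hand":-0.5},{"dp":[-5,1,-54],"twist":[0,0,0],"hand":-0.5}]}}

```text
clock: 65.05
tool_pos: [0.591, -0.0594, 0.1946]
eef_rot: [0.104, 0.995, -0.001, -0.002]
contact_force: [-0.1, 1.0, -1.8]
opening: 0.472
finger_force: 30.0
```

>>> {"api": "step_arm", "payload": {"motion": [{"dp":[2,17,0],"twist":[0,0,0.136],"hand":-0.5},{"dp":[4,35,0],"twist":[0,0,0.272],"hand":-0.5},{"dp":[6,52,0],"twist":[0,0,0.408],"hand":-0.5},{"dp":[9,69,0],"twist":[0,0,0.544],"hand":-0.5},{"dp":[11,87,0],"twist":[0,0,0.681],"hand":-0.5}]}}

```text
clock: 65.68
tool_pos: [0.5988, 0.0287, 0.1944]
eef_rot: [0.432, 0.902, -0.002, -0.001]
contact_force: [-0.6, -0.2, -1.7]
opening: 0.474
finger_force: 30.0
```

>>> {"api": "step_arm", "payload": {"motion": [{"dp":[13,12,0],"twist":[0,0,0.136],"hand":-0.5},{"dp":[25,24,0],"twist":[0,0,0.272],"hand":-0.5},{"dp":[38,36,0],"twist":[0,0,0.408],"hand":-0.5},{"dp":[50,48,0],"twist":[0,0,0.544],"hand":-0.5},{"dp":[65,61,0],"twist":[0,0,0.681],"hand":-0.5}]}}

```text
clock: 66.3
tool_pos: [0.6053, 0.1175, 0.1941]
eef_rot: [0.709, 0.706, -0.002, -0.001]
contact_force: [-0.3, -0.8, -1.9]
opening: 0.475
finger_force: 30.0
```

>>> {"api": "step_arm", "payload": {"motion": [{"dp":[0,0,40],"twist":[0,0,0],"hand":-0.5},{"dp":[0,0,85],"twist":[0,0,0],"hand":-0.5},{"dp":[0,0,120],"twist":[0,0,0],"hand":-0.5},{"dp":[0,0,142],"twist":[0,0,0],"hand":-0.5},{"dp":[0,0,149],"twist":[0,0,0],"hand":-0.5}]}}

```text
clock: 66.92
tool_pos: [0.6045, 0.1168, 0.0442]
eef_rot: [0.707, 0.707, -0.002, -0.001]
contact_force: [0.6, 0.1, -1.6]
opening: 0.473
finger_force: 30.0
```

>>> {"api": "step_arm", "payload": {"motion": [{"dp":[0,0,0],"twist":[0,0,0],"hand":-0.5},{"dp":[0,0,0],"twist":[0,0,0],"hand":-0.5}]}}

```text
clock: 67.18
tool_pos: [0.6058, 0.1171, 0.0465]
eef_rot: [0.707, 0.707, -0.001, -0.0]
contact_force: [-0.1, 0.2, -2.9]
opening: 0.474
finger_force: 30.0
```

>>> {"api": "step_arm", "payload": {"motion": [{"dp":[0,0,3],"twist":[0,0,0],"hand":-0.5},{"dp":[0,0,5],"twist":[0,0,0],"hand":-0.5},{"dp":[0,0,7],"twist":[0,0,0],"hand":-0.5},{"dp":[0,0,8],"twist":[0,0,0],"hand":-0.5},{"dp":[0,0,8],"twist":[0,0,0],"hand":-0.5}]}}

```text
clock: 67.8
tool_pos: [0.605, 0.1167, 0.0391]
eef_rot: [0.707, 0.707, -0.002, 0.0]
contact_force: [-4.2, -2.6, 12.2]
opening: 0.473
finger_force: 30.0
```

>>> {"api": "step_arm", "payload": {"motion": [{"dp":[0,0,0],"twist":[0,0,0],"hand":-0.2},{"dp":[0,0,0],"twist":[0,0,0],"hand":0.4},{"dp":[0,0,0],"twist":[0,0,0],"hand":0.4},{"dp":[0,0,0],"twist":[0,0,0],"hand":0.4},{"dp":[0,0,-40],"twist":[0,0,0],"hand":0.4}]}}

```text
clock: 68.42
tool_pos: [0.603, 0.1159, 0.0749]
eef_rot: [0.707, 0.707, -0.005, -0.002]
contact_force: [0.1, -0.3, 1.0]
opening: 0.697
finger_force: 0.0
```

>>> {"api": "step_arm", "payload": {"motion": [{"dp":[0,0,-50],"twist":[0,0,0],"hand":0.4},{"dp":[0,0,-110],"twist":[0,0,0],"hand":0.4},{"dp":[20,0,-120],"twist":[0,0,-0.15],"hand":0.4},{"dp":[50,0,-120],"twist":[0,0,-0.3],"hand":0.4},{"dp":[70,0,-120],"twist":[0,0,-0.45],"hand":0.4}]}}

```text
clock: 69.05
tool_pos: [0.6052, 0.1885, 0.1974]
eef_rot: [0.529, 0.849, -0.001, -0.001]
contact_force: [0.3, -0.4, 0.1]
opening: 0.696
finger_force: 0.0
```

>>> {"api": "step_arm", "payload": {"motion": [{"dp":[0,0,0],"twist":[0,0,-0.18],"hand":0.4},{"dp":[0,0,0],"twist":[0,0,-0.36],"hand":0.4},{"dp":[0,0,0],"twist":[0,0,-0.54],"hand":0.4},{"dp":[0,0,0],"twist":[0,0,-0.72],"hand":0.4},{"dp":[0,0,0],"twist":[0,0,-0.9],"hand":0.4}]}}

```text
clock: 69.68
tool_pos: [0.6053, 0.1868, 0.1968]
eef_rot: [0.107, 0.994, -0.001, -0.002]
contact_force: [0.2, -0.6, -0.8]
opening: 0.701
finger_force: 0.0
```

>>> {"api": "step_arm", "payload": {"motion": [{"dp":[0,0,0],"twist":[0,0,-0.18],"hand":0.4},{"dp":[0,0,0],"twist":[0,0,-0.36],"hand":0.4},{"dp":[0,0,0],"twist":[0,0,-0.54],"hand":0.4},{"dp":[0,0,0],"twist":[0,0,-0.72],"hand":0.4},{"dp":[0,0,0],"twist":[0,0,-0.9],"hand":0.4}]}}

```text
clock: 70.3
tool_pos: [0.6054, 0.1867, 0.1967]
eef_rot: [-0.336, 0.942, -0.0, -0.002]
contact_force: [-0.5, -0.6, -0.2]
opening: 0.701
finger_force: 0.0
```

>>> {"api": "step_arm", "payload": {"motion": [{"dp":[0,0,0],"twist":[0,0,-0.18],"hand":0.4},{"dp":[0,0,0],"twist":[0,0,-0.36],"hand":0.4},{"dp":[0,0,0],"twist":[0,0,-0.54],"hand":0.4},{"dp":[0,0,0],"twist":[0,0,-0.72],"hand":0.4},{"dp":[0,0,0],"twist":[0,0,-0.89],"hand":0.4}]}}

```text
clock: 70.92
tool_pos: [0.6054, 0.1867, 0.1967]
eef_rot: [0.708, -0.706, -0.001, 0.002]
contact_force: [0.2, -0.4, 0.6]
opening: 0.699
finger_force: 0.0
```

>>> {"api": "step_arm", "payload": {"motion": [{"dp":[0,0,0],"twist":[0,0,0],"hand":0.4},{"dp":[0,0,0],"twist":[0,0,0],"hand":0.4}]}}

```text
clock: 71.18
tool_pos: [0.6054, 0.1869, 0.1969]
eef_rot: [-0.706, 0.709, 0.001, -0.002]
contact_force: [0.1, 0.0, 0.4]
opening: 0.701
finger_force: 0.0
```

```bash
cat >> h.py <<'E'
def traylook():
    "wrist: profile of heights along y in the tray per colour class"
    s=snap('wrist'); P=cloud(s); hsv=cv2.cvtColor(s['pixels'],cv2.COLOR_RGB2HSV).astype(int)
    m=(s['depth']>0)&(P[...,2]>.030)&(P[...,2]<.046)&(abs(P[...,0]-.608)<.06)&(P[...,1]>.06)&(P[...,1]<.36)
    H,S,V=hsv[...,0],hsv[...,1],hsv[...,2]
    for n,c in dict(sand=(H<12)&(S>120),lime=(H>14)&(H<40)&(S<120)&(V>100),dark=(V<85)&(S<90)).items():
        k=m&c
        k=cv2.morphologyEx(k.astype(np.uint8),cv2.MORPH_OPEN,np.ones((5,5)))>0
        if k.sum()>100: print(n,fitmask(P,k,.03,.046))
E
python3 - <<'E'
from h import *
traylook(); wblock(.606,.189,rad=.035); plan([(606,188,36,270)])
E
```

```text
sand (1528, array([606.7, 184.2]), array([52.5, 39.9]), 89.6, np.float64(0.0386))
lime (2133, array([605.1, 282. ]), array([54. , 41.1]), 90.0, np.float64(0.0384))
dark (983, array([610.2, 111.1]), array([32.4, 54.7]), 2.9, np.float64(0.0385))
n 3086 c [606.1 185.8] dims [56.  42.1] long yaw 89.5 z 0.0386 col [128.  63.  63.] bright +/- (np.float64(118.01999999999998), np.int64(0)) (np.float64(175.0), np.int64(69))
at [605.4 186.9 197.1] yaw -90.2 q [ 0.2   1.08 -1.28  1.57  1.06  1.32  1.91] t 71.3
-> [606. 188.  36.] 270.0 dp [-1.4, -1.1, 161.1] tw [0.003, -0.002, -0.003] rows 3
```

>>> {"api": "step_arm", "payload": {"motion": [{"dp":[1,-1,50],"twist":[0,0,0],"hand":0.4},{"dp":[1,-1,100],"twist":[0,0,0],"hand":0.4},{"dp":[1,-1,140],"twist":[0,0,0],"hand":0.4},{"dp":[1,-1,161],"twist":[0,0,0],"hand":0.4},{"dp":[1,-1,161],"twist":[0,0,0],"hand":0.4}]}}

```text
clock: 71.9
tool_pos: [0.6054, 0.1855, 0.0353]
eef_rot: [-0.706, 0.708, 0.001, -0.003]
contact_force: [0.6, 0.3, -0.2]
opening: 0.698
finger_force: 0.0
```

>>> {"api": "step_arm", "payload": {"motion": [{"dp":[0,0,0],"twist":[0,0,0],"hand":-0.5},{"dp":[0,0,0],"twist":[0,0,0],"hand":-0.5},{"dp":[0,0,0],"twist":[0,0,0],"hand":-0.5},{"dp":[0,0,0],"twist":[0,0,0],"hand":-0.5},{"dp":[0,0,0],"twist":[0,0,0],"hand":-0.5}]}}

```text
clock: 72.53
tool_pos: [0.6066, 0.1862, 0.0378]
eef_rot: [-0.707, 0.708, 0.0, -0.001]
contact_force: [-1.1, -1.3, 6.0]
opening: 0.475
finger_force: 30.0
```

>>> {"api": "step_arm", "payload": {"motion": [{"dp":[0,0,-20],"twist":[0,0,0],"hand":-0.5},{"dp":[0,0,-60],"twist":[0,0,0],"hand":-0.5},{"dp":[0,0,-110],"twist":[0,0,0],"hand":-0.5},{"dp":[0,0,-159],"twist":[0,0,0],"hand":-0.5},{"dp":[0,0,-159],"twist":[0,0,0],"hand":-0.5}]}}

```text
clock: 73.15
tool_pos: [0.6075, 0.188, 0.2005]
eef_rot: [-0.707, 0.707, -0.0, 0.002]
contact_force: [-0.2, -0.5, -2.3]
opening: 0.474
finger_force: 30.0
```

```bash
python3 - <<'E'
from h import *
plan([(591,-59,196,168),(591,-59,140,168)])
E
```

```text
at [607.5 188.  200.5] yaw -90.1 q [ 0.2   1.08 -1.28  1.57  1.06  1.32  1.91] t 73.2
-> [602. 106. 199.] 236.0 dp [82.3, 5.4, 1.3] tw [-0.003, 0.004, 0.593] rows 4
-> [597.  23. 198.] 202.0 dp [71.3, -41.5, 1.5] tw [0.0, 0.0, 0.593] rows 4
-> [591. -59. 196.] 168.0 dp [35.9, -74.3, 1.5] tw [0.0, 0.0, 0.593] rows 4
-> [591. -59. 140.] 168.0 dp [-0.0, -0.0, 56.0] tw [0.0, 0.0, 0.0] rows 1
```

>>> {"api": "step_arm", "payload": {"motion": [{"dp":[16,1,0],"twist":[0,0,0.119],"hand":-0.5},{"dp":[33,2,0],"twist":[0,0,0.237],"hand":-0.5},{"dp":[49,3,0],"twist":[0,0,0.356],"hand":-0.5},{"dp":[66,4,0],"twist":[0,0,0.474],"hand":-0.5},{"dp":[82,5,1],"twist":[0,0.002,0.593],"hand":-0.5}]}}

```text
clock: 73.78
tool_pos: [0.6005, 0.1027, 0.1933]
eef_rot: [-0.467, 0.884, -0.001, -0.004]
contact_force: [-0.5, 0.1, -2.3]
opening: 0.471
finger_force: 30.0
```

>>> {"api": "step_arm", "payload": {"motion": [{"dp":[14,-8,0],"twist":[0,0,0.119],"hand":-0.5},{"dp":[28,-17,0],"twist":[0,0,0.237],"hand":-0.5},{"dp":[43,-25,0],"twist":[0,0,0.356],"hand":-0.5},{"dp":[57,-33,0],"twist":[0,0,0.474],"hand":-0.5},{"dp":[71,-41,1],"twist":[0,0,0.593],"hand":-0.5}]}}

```text
clock: 74.4
tool_pos: [0.5946, 0.0212, 0.1927]
eef_rot: [-0.189, 0.982, -0.002, -0.003]
contact_force: [0.7, -0.1, -1.3]
opening: 0.473
finger_force: 30.0
```

>>> {"api": "step_arm", "payload": {"motion": [{"dp":[7,-15,0],"twist":[0,0,0.119],"hand":-0.5},{"dp":[14,-30,0],"twist":[0,0,0.237],"hand":-0.5},{"dp":[22,-45,0],"twist":[0,0,0.356],"hand":-0.5},{"dp":[29,-59,0],"twist":[0,0,0.474],"hand":-0.5},{"dp":[36,-74,1],"twist":[0,0,0.593],"hand":-0.5}]}}

```text
clock: 75.03
tool_pos: [0.5887, -0.0607, 0.1921]
eef_rot: [0.106, 0.994, -0.002, -0.003]
contact_force: [0.4, 0.3, -1.7]
opening: 0.477
finger_force: 30.0
```

>>> {"api": "step_arm", "payload": {"motion": [{"dp":[0,0,20],"twist":[0,0,0],"hand":-0.5},{"dp":[0,0,42],"twist":[0,0,0],"hand":-0.5},{"dp":[0,0,51],"twist":[0,0,0],"hand":-0.5},{"dp":[0,0,51],"twist":[0,0,0],"hand":-0.5},{"dp":[0,0,51],"twist":[0,0,0],"hand":-0.5}]}}

```text
clock: 75.65
tool_pos: [0.5899, -0.0594, 0.1422]
eef_rot: [0.104, 0.995, -0.002, -0.001]
contact_force: [0.1, -0.1, -2.1]
opening: 0.475
finger_force: 30.0
```

>>> {"api": "step_arm", "payload": {"motion": [{"dp":[0,0,0],"twist":[0,0,0],"hand":-0.5},{"dp":[0,0,0],"twist":[0,0,0],"hand":-0.5},{"dp":[0,0,0],"twist":[0,0,0],"hand":-0.5},{"dp":[0,0,0],"twist":[0,0,0],"hand":-0.5},{"dp":[0,0,0],"twist":[0,0,0],"hand":-0.5}]}}

```text
clock: 76.28
tool_pos: [0.5896, -0.0601, 0.1419]
eef_rot: [0.105, 0.995, -0.002, -0.002]
contact_force: [-0.3, 0.2, -1.7]
opening: 0.471
finger_force: 30.0
```

```bash
python3 - <<'E'
from h import *
lenscheck('l5')
plan([(592,-59,195,168),(607,195,195,90),(607,195,43,90)])
E
```

```text
at [589.6 -60.1 141.9] yaw 168.0 q [ 0.51  0.97 -0.93  1.74  0.95  0.95  0.54] t 76.4
-> [592. -59. 195.] 168.0 dp [-2.0, 1.3, -53.1] tw [-0.004, -0.003, 0.0] rows 1
-> [600.  68. 195.] 129.0 dp [19.1, 125.8, 0.0] tw [0.0, 0.0, 0.681] rows 4
-> [607. 195. 195.] 90.0 dp [94.0, 85.8, 0.0] tw [0.0, 0.0, 0.681] rows 4
-> [607. 195.  43.] 90.0 dp [0.0, -0.0, 152.0] tw [0.0, 0.0, 0.0] rows 3
```

View pics/l5.png

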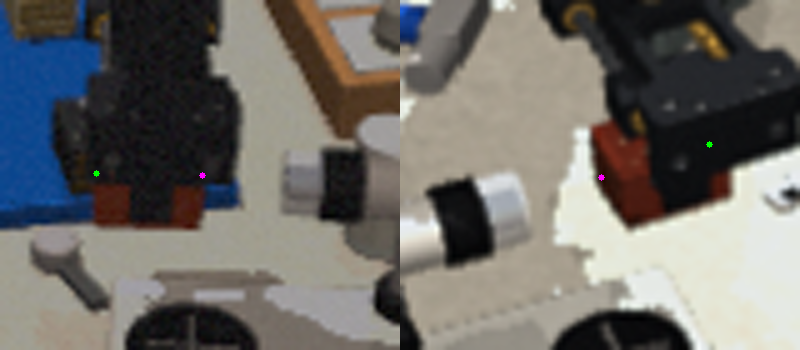

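The crop shows the sandstone's crust face on the focus point, with no dab on the lens side. I hold, then put it back in the tray.

>>> {"api": "step_arm", "payload": {"motion": [{"dp":[0,0,1],"twist":[0,0,0],"hand":-0.5},{"dp":[0,0,1],"twist":[0,0,0],"hand":-0.5},{"dp":[0,0,1],"twist":[0,0,0],"hand":-0.5},{"dp":[0,0,1],"twist":[0,0,0],"hand":-0.5},{"dp":[0,0,1],"twist":[0,0,0],"hand":-0.5}]}}

```text
clock: 77.0
tool_pos: [0.5896, -0.0601, 0.1409]
eef_rot: [0.105, 0.995, -0.002, -0.002]
contact_force: [-0.7, -0.2, -0.9]
opening: 0.471
finger_force: 30.0
```

>>> {"api": "step_arm", "payload": {"motion": [{"dp":[0,0,0],"twist":[0,0,0],"hand":-0.5},{"dp":[0,0,0],"twist":[0,0,0],"hand":-0.5},{"dp":[0,0,-20],"twist":[0,0,0],"hand":-0.5},{"dp":[0,0,-45],"twist":[0,0,0],"hand":-0.5},{"dp":[-2,1,-54],"twist":[-0.004,-0.003,0],"hand":-0.5}]}}

```text
clock: 77.62
tool_pos: [0.593, -0.0587, 0.1975]
eef_rot: [0.104, 0.995, 0.0, 0.002]
contact_force: [-0.3, 1.2, -1.1]
opening: 0.478
finger_force: 30.0
```

>>> {"api": "step_arm", "payload": {"motion": [{"dp":[4,25,0],"twist":[0,0,0.136],"hand":-0.5},{"dp":[8,50,0],"twist":[0,0,0.272],"hand":-0.5},{"dp":[11,75,0],"twist":[0,0,0.408],"hand":-0.5},{"dp":[15,101,0],"twist":[0,0,0.544],"hand":-0.5},{"dp":[19,126,0],"twist":[0,0,0.681],"hand":-0.5}]}}

```text
clock: 78.25
tool_pos: [0.5996, 0.0688, 0.1951]
eef_rot: [0.433, 0.902, 0.0, 0.0]
contact_force: [0.2, -0.1, -1.6]
opening: 0.474
finger_force: 30.0
```

>>> {"api": "step_arm", "payload": {"motion": [{"dp":[19,17,0],"twist":[0,0,0.136],"hand":-0.5},{"dp":[38,34,0],"twist":[0,0,0.272],"hand":-0.5},{"dp":[56,51,0],"twist":[0,0,0.408],"hand":-0.5},{"dp":[75,69,0],"twist":[0,0,0.544],"hand":-0.5},{"dp":[96,86,0],"twist":[0,0,0.681],"hand":-0.5}]}}

```text
clock: 78.88
tool_pos: [0.6061, 0.1974, 0.195]
eef_rot: [0.709, 0.705, 0.0, 0.0]
contact_force: [0.3, -0.5, -1.6]
opening: 0.475
finger_force: 30.0
```

>>> {"api": "step_arm", "payload": {"motion": [{"dp":[0,0,40],"twist":[0,0,0],"hand":-0.5},{"dp":[0,0,85],"twist":[0,0,0],"hand":-0.5},{"dp":[0,0,120],"twist":[0,0,0],"hand":-0.5},{"dp":[0,0,142],"twist":[0,0,0],"hand":-0.5},{"dp":[0,0,150],"twist":[0,0,0],"hand":-0.5}]}}

```text
clock: 79.5
tool_pos: [0.6057, 0.1965, 0.0439]
eef_rot: [0.707, 0.707, -0.001, -0.0]
contact_force: [0.3, -0.8, -0.9]
opening: 0.477
finger_force: 30.0
```

>>> {"api": "step_arm", "payload": {"motion": [{"dp":[0,0,0],"twist":[0,0,0],"hand":-0.5},{"dp":[0,0,0],"twist":[0,0,0],"hand":-0.5}]}}

```text
clock: 79.75
tool_pos: [0.6069, 0.197, 0.0461]
eef_rot: [0.707, 0.707, 0.001, 0.0]
contact_force: [-0.1, 0.2, -0.8]
opening: 0.476
finger_force: 30.0
```

>>> {"api": "step_arm", "payload": {"motion": [{"dp":[0,0,3],"twist":[0,0,0],"hand":-0.5},{"dp":[0,0,5],"twist":[0,0,0],"hand":-0.5},{"dp":[0,0,7],"twist":[0,0,0],"hand":-0.5},{"dp":[0,0,8],"twist":[0,0,0],"hand":-0.5},{"dp":[0,0,8],"twist":[0,0,0],"hand":-0.5}]}}

```text
clock: 80.38
tool_pos: [0.606, 0.1965, 0.0378]
eef_rot: [0.707, 0.707, -0.0, 0.0]
contact_force: [-2.1, -1.7, 7.0]
opening: 0.475
finger_force: 30.0
```

>>> {"api": "step_arm", "payload": {"motion": [{"dp":[0,0,0],"twist":[0,0,0],"hand":-0.2},{"dp":[0,0,0],"twist":[0,0,0],"hand":0.4},{"dp":[0,0,0],"twist":[0,0,0],"hand":0.4},{"dp":[0,0,0],"twist":[0,0,0],"hand":0.4},{"dp":[0,0,-40],"twist":[0,0,0],"hand":0.4}]}}

```text
clock: 81.0
tool_pos: [0.6041, 0.1953, 0.0744]
eef_rot: [0.707, 0.707, -0.003, -0.001]
contact_force: [-0.4, 0.5, 0.7]
opening: 0.703
finger_force: 0.0
```

>>> {"api": "step_arm", "payload": {"motion": [{"dp":[0,0,-60],"twist":[0,0,0],"hand":0.4},{"dp":[0,0,-115],"twist":[0,0,0],"hand":0.4},{"dp":[45,0,-120],"twist":[0,0,0],"hand":0.4},{"dp":[86,0,-120],"twist":[0,0,0],"hand":0.4},{"dp":[86,0,-120],"twist":[0,0,0],"hand":0.4}]}}

```text
clock: 81.62
tool_pos: [0.6044, 0.2877, 0.1973]
eef_rot: [0.705, 0.709, 0.001, -0.002]
contact_force: [-0.1, -0.2, 0.2]
opening: 0.704
finger_force: 0.0
```

>>> {"api": "step_arm", "payload": {"motion": [{"dp":[0,0,0],"twist":[0,0,0],"hand":0.4},{"dp":[0,0,0],"twist":[0,0,0],"hand":0.4}]}}

```text
clock: 81.88
tool_pos: [0.6066, 0.2806, 0.1963]
eef_rot: [0.708, 0.706, -0.001, 0.001]
contact_force: [0.3, 0.2, 0.0]
opening: 0.703
finger_force: 0.0
```

```bash
python3 - <<'E'
from h import *
traylook(); wblock(.605,.283,rad=.035); plan([(605,284,36,90)])
E
```

```text
sand (2008, array([606.6, 195.9]), array([54.1, 40.6]), 89.1, np.float64(0.0388))
lime (1860, array([605.5, 275.4]), array([40.4, 36. ]), 0.0, np.float64(0.0387))
dark (840, array([605.6, 100. ]), array([27.4, 40.7]), 89.6, np.float64(0.0387))
n 3169 c [605.7 282.5] dims [42.  56.3] long yaw 90.3 z 0.0387 col [149. 137. 114.] bright +/- (np.float64(187.0), np.int64(710)) (np.float64(113.0), np.int64(0))
at [606.5 281.  196.5] yaw 89.9 q [-0.2   0.88 -0.62  1.47  0.57  0.98 -0.97] t 82.0
-> [605. 284.  36.] 90.0 dp [3.2, -1.5, 160.5] tw [0.0, 0.001, -0.003] rows 3
```

>>> {"api": "step_arm", "payload": {"motion": [{"dp":[3,-1,50],"twist":[0,0,0],"hand":0.4},{"dp":[3,-1,100],"twist":[0,0,0],"hand":0.4},{"dp":[3,-1,140],"twist":[0,0,0],"hand":0.4},{"dp":[3,-1,160],"twist":[0,0,0],"hand":0.4},{"dp":[3,-1,160],"twist":[0,0,0],"hand":0.4}]}}

```text
clock: 82.6
tool_pos: [0.6047, 0.2849, 0.0359]
eef_rot: [0.708, 0.707, -0.001, -0.0]
contact_force: [-0.2, -0.3, 0.6]
opening: 0.703
finger_force: 0.0
```

>>> {"api": "step_arm", "payload": {"motion": [{"dp":[0,0,0],"twist":[0,0,0],"hand":-0.5},{"dp":[0,0,0],"twist":[0,0,0],"hand":-0.5},{"dp":[0,0,0],"twist":[0,0,0],"hand":-0.5},{"dp":[0,0,0],"twist":[0,0,0],"hand":-0.5},{"dp":[0,0,0],"twist":[0,0,0],"hand":-0.5}]}}

```text
clock: 83.22
tool_pos: [0.6058, 0.2862, 0.0385]
eef_rot: [0.707, 0.707, 0.001, 0.0]
contact_force: [-0.7, 0.8, 6.6]
opening: 0.473
finger_force: 30.0
```

>>> {"api": "step_arm", "payload": {"motion": [{"dp":[0,0,-20],"twist":[0,0,0],"hand":-0.5},{"dp":[0,0,-60],"twist":[0,0,0],"hand":-0.5},{"dp":[0,0,-110],"twist":[0,0,0],"hand":-0.5},{"dp":[0,0,-159],"twist":[0,0,0],"hand":-0.5},{"dp":[0,0,-159],"twist":[0,0,0],"hand":-0.5}]}}

```text
clock: 83.85
tool_pos: [0.6071, 0.2875, 0.2015]
eef_rot: [0.707, 0.707, 0.005, 0.001]
contact_force: [0.6, 0.6, -3.2]
opening: 0.474
finger_force: 30.0
```

```bash
python3 - <<'E'
from h import *
plan([(591,-59,196,168),(591,-59,142,168)])
E
```

```text
at [607.1 287.5 201.5] yaw 89.9 q [-0.2   0.88 -0.62  1.46  0.57  0.98 -0.97] t 83.8
-> [599. 114. 199.] 129.0 dp [-173.3, -7.9, 1.8] tw [0.009, -0.002, -0.681] rows 4
-> [591. -59. 196.] 168.0 dp [-129.6, -115.2, 2.7] tw [0.0, 0.0, -0.681] rows 4
-> [591. -59. 142.] 168.0 dp [-0.0, -0.0, 54.0] tw [0.0, 0.0, 0.0] rows 1
```

>>> {"api": "step_arm", "payload": {"motion": [{"dp":[-35,-2,0],"twist":[0.004,0,-0.136],"hand":-0.5},{"dp":[-69,-3,1],"twist":[0.009,0,-0.272],"hand":-0.5},{"dp":[-104,-5,1],"twist":[0.009,0,-0.408],"hand":-0.5},{"dp":[-139,-6,1],"twist":[0.009,0,-0.544],"hand":-0.5},{"dp":[-173,-8,1],"twist":[0.009,0,-0.681],"hand":-0.5}]}}

```text
clock: 84.48
tool_pos: [0.5961, 0.1106, 0.1939]
eef_rot: [0.429, 0.903, -0.004, -0.004]
contact_force: [0.5, 0.1, -2.2]
opening: 0.478
finger_force: 30.0
```

>>> {"api": "step_arm", "payload": {"motion": [{"dp":[-25,-23,0],"twist":[0,0,-0.136],"hand":-0.5},{"dp":[-51,-46,0],"twist":[0,0,-0.272],"hand":-0.5},{"dp":[-77,-69,1],"twist":[0,0,-0.408],"hand":-0.5},{"dp":[-103,-92,1],"twist":[0,0,-0.544],"hand":-0.5},{"dp":[-127,-115,1],"twist":[0,0,-0.681],"hand":-0.5}]}}

```text
clock: 85.1
tool_pos: [0.5865, -0.0603, 0.1935]
eef_rot: [0.102, 0.995, -0.003, -0.005]
contact_force: [0.1, -0.1, -2.2]
opening: 0.47
finger_force: 30.0
```

>>> {"api": "step_arm", "payload": {"motion": [{"dp":[0,0,20],"twist":[0,0,0],"hand":-0.5},{"dp":[0,0,42],"twist":[0,0,0],"hand":-0.5},{"dp":[0,0,51],"twist":[0,0,0],"hand":-0.5},{"dp":[0,0,51],"twist":[0,0,0],"hand":-0.5},{"dp":[0,0,51],"twist":[0,0,0],"hand":-0.5}]}}

```text
clock: 85.72
tool_pos: [0.5874, -0.0577, 0.144]
eef_rot: [0.104, 0.995, -0.002, -0.004]
contact_force: [-0.1, 0.4, -2.2]
opening: 0.473
finger_force: 30.0
```

>>> {"api": "step_arm", "payload": {"motion": [{"dp":[0,0,0],"twist":[0,0,0],"hand":-0.5},{"dp":[0,0,0],"twist":[0,0,0],"hand":-0.5},{"dp":[0,0,0],"twist":[0,0,0],"hand":-0.5},{"dp":[0,0,0],"twist":[0,0,0],"hand":-0.5},{"dp":[0,0,0],"twist":[0,0,0],"hand":-0.5}]}}

```text
clock: 86.35
tool_pos: [0.587, -0.0587, 0.1435]
eef_rot: [0.105, 0.995, -0.002, -0.004]
contact_force: [0.3, -0.5, -3.4]
opening: 0.474
finger_force: 30.0
```

```bash
python3 - <<'E'
from h import *
lenscheck('l6')
plan([(592,-59,195,168),(607,285,195,90),(607,285,43,90)])
E
```

```text
at [587.  -58.7 143.5] yaw 168.0 q [ 0.51  0.97 -0.94  1.74  0.95  0.96  0.54] t 86.5
-> [592. -59. 195.] 168.0 dp [-4.6, 0.5, -51.6] tw [-0.005, -0.007, 0.0] rows 1
-> [600. 113. 195.] 129.0 dp [28.4, 169.8, 0.0] tw [0.0, 0.0, 0.681] rows 4
-> [607. 285. 195.] 90.0 dp [128.9, 114.1, 0.0] tw [0.0, 0.0, 0.681] rows 4
-> [607. 285.  43.] 90.0 dp [0.0, -0.0, 152.0] tw [0.0, 0.0, 0.0] rows 3
```

View pics/l6.png

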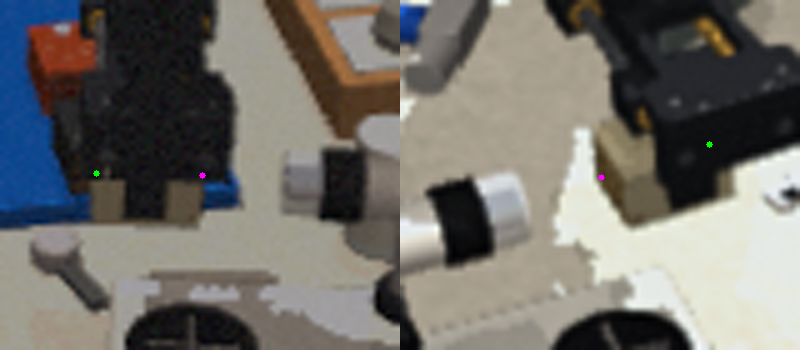

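The crop shows the limestone's crust face on the focus point, slightly high. I lower it 2 mm, hold, then place it in the tray.

>>> {"api": "step_arm", "payload": {"motion": [{"dp":[-1,0,2],"twist":[0,0,0],"hand":-0.5},{"dp":[-1,0,2],"twist":[0,0,0],"hand":-0.5},{"dp":[-1,0,2],"twist":[0,0,0],"hand":-0.5},{"dp":[-1,0,2],"twist":[0,0,0],"hand":-0.5},{"dp":[-1,0,2],"twist":[0,0,0],"hand":-0.5}]}}

```text
clock: 87.08
tool_pos: [0.588, -0.0589, 0.1415]
eef_rot: [0.105, 0.995, -0.002, -0.004]
contact_force: [0.5, -0.0, -2.9]
opening: 0.475
finger_force: 30.0
```

>>> {"api": "step_arm", "payload": {"motion": [{"dp":[0,0,0],"twist":[0,0,0],"hand":-0.5},{"dp":[0,0,0],"twist":[0,0,0],"hand":-0.5},{"dp":[0,0,-20],"twist":[0,0,0],"hand":-0.5},{"dp":[0,0,-45],"twist":[0,0,0],"hand":-0.5},{"dp":[-3,1,-54],"twist":[-0.005,-0.006,0],"hand":-0.5}]}}

```text
clock: 87.7
tool_pos: [0.5927, -0.0576, 0.198]
eef_rot: [0.104, 0.995, 0.001, 0.001]
contact_force: [-0.1, 0.4, -1.8]
opening: 0.474
finger_force: 30.0
```

>>> {"api": "step_arm", "payload": {"motion": [{"dp":[6,34,0],"twist":[0,0,0.136],"hand":-0.5},{"dp":[11,68,0],"twist":[0,0,0.272],"hand":-0.5},{"dp":[17,102,0],"twist":[0,0,0.408],"hand":-0.5},{"dp":[23,136,0],"twist":[0,0,0.544],"hand":-0.5},{"dp":[28,170,0],"twist":[0,0,0.681],"hand":-0.5}]}}

```text
clock: 88.32
tool_pos: [0.5995, 0.1149, 0.1957]
eef_rot: [0.433, 0.902, 0.0, -0.001]
contact_force: [0.0, 1.3, -2.1]
opening: 0.472
finger_force: 30.0
```

>>> {"api": "step_arm", "payload": {"motion": [{"dp":[26,23,0],"twist":[0,0,0.136],"hand":-0.5},{"dp":[52,46,0],"twist":[0,0,0.272],"hand":-0.5},{"dp":[77,68,0],"twist":[0,0,0.408],"hand":-0.5},{"dp":[103,91,0],"twist":[0,0,0.544],"hand":-0.5},{"dp":[129,114,0],"twist":[0,0,0.681],"hand":-0.5}]}}

```text
clock: 88.95
tool_pos: [0.6069, 0.287, 0.1957]
eef_rot: [0.709, 0.705, -0.0, -0.001]
contact_force: [0.8, -0.6, -1.5]
opening: 0.47
finger_force: 30.0
```

>>> {"api": "step_arm", "payload": {"motion": [{"dp":[0,0,40],"twist":[0,0,0],"hand":-0.5},{"dp":[0,0,85],"twist":[0,0,0],"hand":-0.5},{"dp":[0,0,120],"twist":[0,0,0],"hand":-0.5},{"dp":[0,0,142],"twist":[0,0,0],"hand":-0.5},{"dp":[0,0,150],"twist":[0,0,0],"hand":-0.5}]}}

```text
clock: 89.58
tool_pos: [0.6064, 0.2858, 0.0446]
eef_rot: [0.707, 0.707, -0.001, -0.001]
contact_force: [0.7, 1.0, -1.1]
opening: 0.474
finger_force: 30.0
```

>>> {"api": "step_arm", "payload": {"motion": [{"dp":[0,0,0],"twist":[0,0,0],"hand":-0.5},{"dp":[0,0,0],"twist":[0,0,0],"hand":-0.5}]}}

```text
clock: 89.82
tool_pos: [0.6077, 0.2865, 0.047]
eef_rot: [0.707, 0.707, 0.001, -0.0]
contact_force: [0.3, 0.9, -1.7]
opening: 0.47
finger_force: 30.0
```

>>> {"api": "step_arm", "payload": {"motion": [{"dp":[0,0,3],"twist":[0,0,0],"hand":-0.5},{"dp":[0,0,5],"twist":[0,0,0],"hand":-0.5},{"dp":[0,0,7],"twist":[0,0,0],"hand":-0.5},{"dp":[0,0,8],"twist":[0,0,0],"hand":-0.5},{"dp":[0,0,8],"twist":[0,0,0],"hand":-0.5}]}}

```text
clock: 90.45
tool_pos: [0.6068, 0.2858, 0.0386]
eef_rot: [0.707, 0.707, -0.0, -0.0]
contact_force: [-3.0, -1.9, 5.1]
opening: 0.473
finger_force: 30.0
```

>>> {"api": "step_arm", "payload": {"motion": [{"dp":[0,0,0],"twist":[0,0,0],"hand":-0.2},{"dp":[0,0,0],"twist":[0,0,0],"hand":0.4},{"dp":[0,0,0],"twist":[0,0,0],"hand":0.4},{"dp":[0,0,0],"twist":[0,0,0],"hand":0.4},{"dp":[0,0,-40],"twist":[0,0,0],"hand":0.4}]}}

```text
clock: 91.08
tool_pos: [0.6049, 0.2843, 0.0748]
eef_rot: [0.707, 0.707, -0.004, -0.001]
contact_force: [-0.6, -0.2, 0.2]
opening: 0.698
finger_force: 0.0
```

>>> {"api": "step_arm", "payload": {"motion": [{"dp":[0,0,-60],"twist":[0,0,0],"hand":0.4},{"dp":[0,0,-115],"twist":[0,0,0],"hand":0.4},{"dp":[0,0,-120],"twist":[0,0,0],"hand":0.4},{"dp":[0,0,-120],"twist":[0,0,0],"hand":0}]}}

```text
clock: 91.58
tool_pos: [0.6069, 0.2854, 0.1972]
eef_rot: [0.707, 0.707, -0.001, -0.0]
contact_force: [-1.0, -0.1, 0.3]
opening: 0.611
finger_force: 0.0
```

```bash
python3 - <<'E'
from h import *
traylook(); wblock(.606,.285,rad=.035); wblock(.606,.197,rad=.035); 
plan([(530,0,200,90),(413,-340,200,-8),(413,-340,98,-8)])
E
```

```text
sand (2111, array([606.4, 196.4]), array([40.5, 53.6]), 0.3, np.float64(0.0387))
lime (1999, array([607.3, 276.5]), array([40.1, 40.2]), 89.4, np.float64(0.0388))
dark (961, array([605.3, 102.5]), array([30.7, 40.5]), 90.0, np.float64(0.0387))
n 3121 c [607.5 282.3] dims [56. 42.] long yaw 89.4 z 0.0386 col [149. 137. 114.] bright +/- (np.float64(189.0), np.int64(562)) (np.float64(113.0), np.int64(0))
n 2508 c [607.  196.5] dims [42.  53.6] long yaw 90.2 z 0.0387 col [166.  68.  48.] bright +/- (np.float64(189.0), np.int64(85)) (np.float64(102.0), np.int64(0))
at [606.2 284.9 195.4] yaw 90.0 q [-0.2   0.89 -0.62  1.46  0.57  0.99 -0.97] t 91.7
-> [568. 142. 198.] 90.0 dp [-142.5, -38.0, -1.9] tw [-0.004, 0.002, 0.0] rows 3
-> [530.   0. 200.] 90.0 dp [-142.5, -38.1, -2.3] tw [0.0, 0.0, 0.0] rows 3
-> [ 472. -170.  200.] 41.0 dp [-170.0, -58.5, -0.0] tw [0.0, 0.0, 0.855] rows 5
-> [ 413. -340.  200.] -8.0 dp [-155.7, 89.9, 0.0] tw [0.0, 0.0, 0.855] rows 5
-> [ 413. -340.   98.] -8.0 dp [-0.0, -0.0, 102.0] tw [0.0, 0.0, 0.0] rows 2
```

>>> {"api": "step_arm", "payload": {"motion": [{"dp":[-35,-9,0],"twist":[0,0,0],"hand":0},{"dp":[-80,-21,-1],"twist":[0,0,0],"hand":0},{"dp":[-125,-33,-2],"twist":[0,0,0],"hand":0},{"dp":[-170,-45,-2],"twist":[0,0,0],"hand":0},{"dp":[-215,-57,-3],"twist":[0,0,0],"hand":0}]}}

```text
clock: 92.35
tool_pos: [0.5487, 0.0691, 0.1991]
eef_rot: [0.707, 0.707, -0.001, -0.001]
contact_force: [1.5, 0.2, 0.0]
opening: 0.499
finger_force: 0.0
```

>>> {"api": "step_arm", "payload": {"motion": [{"dp":[-40,-11,0],"twist":[0,0,0],"hand":0},{"dp":[-70,-19,-1],"twist":[0,0,0],"hand":0}]}}

```text
clock: 92.6
tool_pos: [0.5294, -0.0016, 0.2001]
eef_rot: [0.708, 0.706, -0.002, -0.001]
contact_force: [0.2, 0.4, 0.4]
opening: 0.498
finger_force: 0.0
```

>>> {"api": "step_arm", "payload": {"motion": [{"dp":[-34,-12,0],"twist":[0,0,0.171],"hand":0},{"dp":[-68,-23,0],"twist":[0,0,0.342],"hand":0},{"dp":[-102,-35,0],"twist":[0,0,0.513],"hand":0},{"dp":[-136,-47,0],"twist":[0,0,0.684],"hand":0},{"dp":[-170,-58,0],"twist":[0,0,0.855],"hand":0}]}}

```text
clock: 93.22
tool_pos: [0.4715, -0.1701, 0.2004]
eef_rot: [0.938, 0.347, -0.002, -0.001]
contact_force: [-1.0, 0.1, 0.3]
opening: 0.504
finger_force: 0.0
```

>>> {"api": "step_arm", "payload": {"motion": [{"dp":[-31,18,0],"twist":[0,0,0.171],"hand":0},{"dp":[-62,36,0],"twist":[0,0,0.342],"hand":0},{"dp":[-93,54,0],"twist":[0,0,0.513],"hand":0},{"dp":[-125,72,0],"twist":[0,0,0.684],"hand":0},{"dp":[-156,90,0],"twist":[0,0,0.855],"hand":0}]}}

```text
clock: 93.85
tool_pos: [0.4128, -0.3401, 0.2003]
eef_rot: [0.997, -0.073, -0.002, -0.001]
contact_force: [0.8, 0.5, -0.2]
opening: 0.5
finger_force: 0.0
```

>>> {"api": "step_arm", "payload": {"motion": [{"dp":[0,0,0],"twist":[0,0,0],"hand":0},{"dp":[0,0,0],"twist":[0,0,0],"hand":0},{"dp":[0,0,0],"twist":[0,0,0],"hand":0}]}}

```text
clock: 94.22
tool_pos: [0.4145, -0.3378, 0.2012]
eef_rot: [0.998, -0.068, -0.001, -0.001]
contact_force: [-0.1, -0.4, 0.6]
opening: 0.501
finger_force: 0.0
```

```bash
sed -i 's/y<-20/y<-80/' h.py; python3 - <<'E'
from h import *
dialcheck(); plan([(413,-340.5,98,-8)])
E
```

```text
bar (1043, array([ 413.3, -341.1]), array([11.6, 45.5]), 82.8, np.float64(0.0952))
at [ 414.4 -338.   201.3] yaw -7.9 q [ 0.74  0.66 -0.24  1.9   0.25  0.62 -1.36] t 94.3
-> [ 413. -340.   98.] -8.0 dp [-0.9, 2.8, 103.3] tw [-0.001, 0.002, 0.002] rows 2
```

>>> {"api": "step_arm", "payload": {"motion": [{"dp":[-1,3,50],"twist":[0,0,0],"hand":0},{"dp":[-1,3,85],"twist":[0,0,0],"hand":0},{"dp":[-1,3,103],"twist":[0,0,0],"hand":0},{"dp":[-1,3,103],"twist":[0,0,0],"hand":0},{"dp":[-1,3,103],"twist":[0,0,0],"hand":-0.8}], "force": 12}}

```text
clock: 94.9
tool_pos: [0.413, -0.342, 0.0992]
eef_rot: [0.998, -0.069, -0.0, -0.0]
contact_force: [0.2, -0.1, 0.6]
opening: 0.411
finger_force: 0.0
```

>>> {"api": "step_arm", "payload": {"motion": [{"dp":[0,0,0],"twist":[0,0,0],"hand":-1},{"dp":[0,0,0],"twist":[0,0,0],"hand":-1},{"dp":[0,0,0],"twist":[0,0,0],"hand":-1},{"dp":[0,0,0],"twist":[0,0,0],"hand":-1},{"dp":[0,0,0],"twist":[0,0,0],"hand":-1}]}}

```text
clock: 95.52
tool_pos: [0.4131, -0.3402, 0.0993]
eef_rot: [0.998, -0.069, -0.0, -0.001]
contact_force: [0.5, 5.4, 5.9]
opening: 0.135
finger_force: 12.0
```

>>> {"api": "step_arm", "payload": {"motion": [{"dp":[0,0,0],"twist":[0,0,-0.14],"hand":-1},{"dp":[0,0,0],"twist":[0,0,-0.28],"hand":-1},{"dp":[0,0,0],"twist":[0,0,-0.42],"hand":-1},{"dp":[0,0,0],"twist":[0,0,-0.56],"hand":-1},{"dp":[0,0,0],"twist":[0,0,-0.7],"hand":-1}]}}

```text
clock: 96.15
tool_pos: [0.4129, -0.3395, 0.0993]
eef_rot: [0.96, 0.28, 0.0, -0.002]
contact_force: [-0.3, 6.3, 5.5]
opening: 0.137
finger_force: 12.0
```

>>> {"api": "step_arm", "payload": {"motion": [{"dp":[0,0,0],"twist":[0,0,-0.14],"hand":-1},{"dp":[0,0,0],"twist":[0,0,-0.28],"hand":-1},{"dp":[0,0,0],"twist":[0,0,-0.42],"hand":-1},{"dp":[0,0,0],"twist":[0,0,-0.56],"hand":-1},{"dp":[0,0,0],"twist":[0,0,-0.7],"hand":-1}]}}

```text
clock: 96.78
tool_pos: [0.4124, -0.3391, 0.0993]
eef_rot: [0.806, 0.592, 0.001, -0.002]
contact_force: [-1.3, 8.0, 6.4]
opening: 0.134
finger_force: 12.0
```

>>> {"api": "step_arm", "payload": {"motion": [{"dp":[0,0,0],"twist":[0,0,0],"hand":-1},{"dp":[0,0,0],"twist":[0,0,0],"hand":-1},{"dp":[0,0,0],"twist":[0,0,0],"hand":-0.3},{"dp":[0,0,0],"twist":[0,0,0],"hand":0},{"dp":[0,0,0],"twist":[0,0,0],"hand":0}]}}

```text
clock: 97.4
tool_pos: [0.4123, -0.3428, 0.0986]
eef_rot: [0.808, 0.589, -0.001, -0.0]
contact_force: [0.4, -0.6, -0.1]
opening: 0.454
finger_force: 0.0
```

>>> {"api": "step_arm", "payload": {"motion": [{"dp":[0,0,-30],"twist":[0,0,0],"hand":0},{"dp":[0,0,-80],"twist":[0,0,0],"hand":0},{"dp":[0,0,-104],"twist":[0,0,0],"hand":0},{"dp":[0,0,-104],"twist":[0,0,0],"hand":0},{"dp":[0,0,-104],"twist":[0,0,0],"hand":0}]}}

```text
clock: 98.02
tool_pos: [0.4118, -0.3423, 0.2016]
eef_rot: [0.808, 0.589, -0.001, -0.001]
contact_force: [0.2, -0.3, 0.4]
opening: 0.501
finger_force: 0.0
```

```bash
python3 - <<'E'
from h import *
dialcheck()
s=snap('scene'); P=cloud(s)
m=(s['depth']>0)&(abs(P[...,0]-.61)<.068)&(P[...,1]>.073)&(P[...,1]<.34)&(P[...,2]>.029)
lab=cv2.connectedComponentsWithStats(m.astype(np.uint8))
for i in range(1,lab[0]):
    if lab[2][i,4]>40: print(fitmask(P,lab[1]==i,.02,.06))
a,b,c,d=270,270,430,420
cv2.imwrite('pics/fin.png',cv2.resize(s['pixels'][b:d,a:c],(480,450),interpolation=cv2.INTER_CUBIC)[:,:,::-1])
E
```

```text
bar (1060, array([ 412.6, -340.4]), array([46.4, 11.6]), 72.6, np.float64(0.0952))
(407, array([606.2, 116.8]), array([55.9, 44. ]), 89.8, np.float64(0.0367))
(453, array([607.4, 199.7]), array([44.8, 54. ]), 0.9, np.float64(0.0369))
(527, array([608.1, 286.2]), array([55.1, 43.1]), 87.9, np.float64(0.0376))
```

View pics/fin.png

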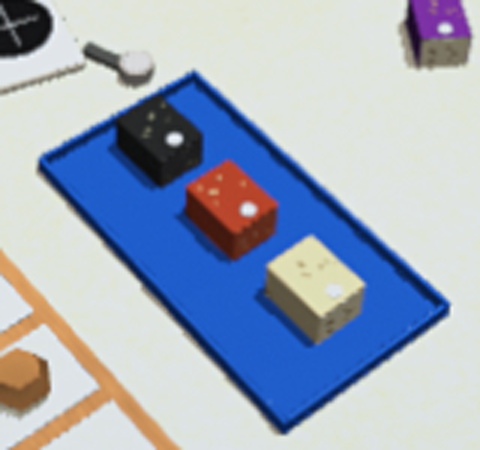

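All three blocks stand upright well inside the tray: basalt (160,140), sandstone (232,208) and limestone (315,290). The selector bar is at 72.6°, the black dot, and the gripper is clear.

```bash
python3 -c "
from plant import r
print(r.finish_job())"
```

```text
the job is handed in; nothing more can be done
None
```

The job is handed in, but it returned no verdict: all three blocks were photographed sawn end then crust end in log order, they stand upright in the blue tray, and the selector is back on the black dot.

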